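# Make up the cell-counting kit and the oil-immersion kit

## Task

Make up two microscopy kits from the stock on the bench. The counting kit, in the larger blue tray, gets the black counting-chamber case, one carton of cover slips and the green-stain vial; the oil-immersion kit, in the smaller amber-yellow tray, gets the oil bottle and the other carton. Set each item down, not dropped, fully into the nest that fits it, keep the vial and the oil bottle upright all the time, and leave the rest of the stock where it is.

Things in the scene. Friction and masses are not known exactly. Their poses are not given: they have to be found in the camera images.
- chamber_case: flat black plastic case of a counting chamber, 44 x 92 x 19 mm, long side along its y; grasp across the 44 mm (its x). Origin: centre of the underside.
- carton_white: small carton of cover slips, 28 x 64 x 15 mm, flat, bluish-white and dark printed bars; long side along its y, grasp across the 28 mm (its x). Origin: centre of the underside. The two cartons are interchangeable.
- carton_cream: small carton of cover slips, 28 x 64 x 15 mm, flat, cream-coloured and dark printed bars; long side along its y, grasp across the 28 mm (its x). Origin: centre of the underside. The two cartons are interchangeable.
- stain_vial: upright round glass vial with green stain and a white stopper: glass 24 mm across up to 40 mm height, stopper 28 mm across above it, 48 mm high in all. Grasp by the stopper or body from above. Origin: centre of the underside.
- oil_bottle: upright round amber immersion-oil bottle with a black cap: body 31 mm across, cap 29 mm across from 50 mm up, 72 mm high in all. Grasp by the cap from above. Origin: centre of the underside.
- counting_tray: blue tray 150 x 200 mm (x, y), fixed; origin: underside centre. Nest floors (dark pads) at z 5, edge bead top at 7. Nests (mm): case at x -35, y 35, opening 56 x 104, long side along y; carton at x 25, y -66, opening 76 x 40, long side along x; each four corner angles, tops at z 13, legs 18 long, 4 thick, mid-sides open. Vial collar at x 45, y 70: 40 inside, 50 outside, top at z 17.
- immersion_tray: amber-yellow tray 100 x 170 mm (x, y), fixed; origin: underside centre. Nest floors (dark pads) at z 5, edge bead top at 7. Nests (mm): carton at x 0, y -34, opening 40 x 76, long side along y, four corner angles with tops at z 13, legs 18 long, 4 thick, mid-sides open. Oil-bottle collar at x 0, y 50: 43 inside, 53 outside, top at z 17.
- objective_can: white round canister with a black lid, 36 mm across, 54 mm high, standing; belongs to neither kit, stays where it is. Origin: centre of the underside.
- spare_eyepiece: black eyepiece standing on its narrower tube, 34 mm across, 44 mm high; belongs to neither kit, stays where it is. Origin: centre of the underside.
- lab_timer: round white bench timer with a red knob, 65 mm across, 44 mm high; belongs to neither kit, stays where it is. Origin: centre of the underside.
Not all that is in view belongs to the job. What is shaped like the stain_vial but red is not meant.

How it is judged:
By the outcome, as a careful person would: the job done as asked, in the order asked, and still so for the second after the job is handed in, with the robot touching nothing.
It also fails if it takes over 128 s, if anything falls off the work surface, if the arm or the gripper's body presses on something with over 40 N, if the wrist force passes 120 N, or if a joint passes its speed limit or range.

## Robot

A 6-joint arm with a two-finger parallel gripper is mounted at the origin on a cart in front of the work surface, level with it; the furniture and walls round the work are solid. World frame = base frame: x ahead of the robot, y to its left, z up, the work surface at z = 0. Lengths are in m, angles in rad, forces in N, time in s.
With the tool pointing down it reaches from about 0.35 to 0.975 m from the base axis. Payload 4.9 kg.
Tool frame: the origin (TCP) lies midway between the tips of the shut fingers; the grasp point (between the pads) lies ctrl.grip_point_offset behind it (ctrl.grip_point_offset is the distance from the TCP to the grasp point, in m); x points along the fingers, y is the direction in which the jaws open and shut, and the axes are right-handed (so a half turn about x gives the same grasp; the last joint's range is limited). The gripper opens to 85 mm and grips with 20 to 120 N. Pads are 22 mm wide; open, the fingers measure 114 mm over their backs; the gripper's body (76 mm by 85 mm) begins 54 mm behind the grasp point. The pads swing forward as they close: fully open they stand 13 mm farther back than shut.
Start: joints at [-1.417, 0.053, 1.613, -0, 1.476, -0.119], TCP at [0.168, -0.602, 0.231] pointing down, gripper open.
Joint ranges: [-3.01, 3.01], [-1.01, 2.22], [0.06, 2.58], [-1.02, 4.17], [0.09, 2.62], [-3.14, 3.14]. Speed limits (rad/s): [2.57, 2.57, 3.14, 3.14, 3.14, 3.14].

## Interface

Orientations are given as a rotation vector (axis times angle).
In Python, from station import ctrl gives the robot as it stands. The module is installed in compiled form; this text tells all that it offers.
- The arm moves only by the tool drive_tool, never from a script. Its argument "commands" is text: rows parted by semicolons, each of 5 numbers parted by spaces: the closure, from -1 (fully open) to 1 (shut), so that 0 is half open, then the shift along the tool's x, y, z in units of 40 mm (1.0 is 40 mm), then the turn about the tool's x in units of 5 degrees (1.0 is 5 degrees). A call has 1 to 8 rows; each row is the pose to reach, as a shift and turn from the pose commanded when the call began, along the tool's axes at that moment; what a row does not reach only later rows make up. A row lasts 1/12 s, in which the tool goes at most 41.7 mm and 7.16 degrees, less where a joint would pass 70% of its speed; a pose out of reach is approached as far as the arm can. A call with a gripper value outside its range is refused whole. The fingers move at their own pace and stop on an object; "newtons" is the grip in N (left out, the last holds). Time passes only in rows, so rows that repeat a pose let the fingers close. It gives the time, the measured TCP pose, the force and the opening at its end, in the units of the state.
- ctrl.get_obs(): the state, without advancing time (a new reading comes with each control period).
- ctrl.get_image(name): name is "scene" or "top" or "wrist"; returns (picture, depth): 400x640x3 uint8, blue, green, red; 400x640 float32, m along the optical axis (not along the pixel's ray), 0 where there is no reading.
- ctrl.camera_info(name): a dict with "K" (3x3 intrinsics, pixels), "T" (4x4, takes a point from camera to world coordinates). Camera axes: x right, y down, z forward; pixel columns grow to the right and rows downward; lengths in m; the calibration is good to about 2 mm. A picture is of the moment at which its call begins: read the wrist's pose just before it. camera_info takes no time and is no camera call; for the wrist camera it gives the pose at the moment of the call.
- ctrl.finish_job(): hands the job in, once; it reports no verdict.
The state is a dict: "t": time; "q": joint angles; "dq": joint speeds; "effort": joint torques, N m; "tool_pos": TCP position; "tool_rot": TCP orientation; "contact_force": force on the tool from outside, world axes, zero at the start; "wrist_torque": the same for the moment, N m; "opening": finger opening in m.
Only numpy, scipy, OpenCV 4.12 (cv2) and the standard library are available. Lean on these libraries where they do the work, as an engineer would, in place of code of your own. Each camera call takes 0.05 s, during which the arm holds its last target.

## Working session

There is one attempt and no reset: what is moved stays moved. The work goes in short steps, Python scripts to look and compute and a tool call to move; the robot and the scene stay as the last step left them, time stands still between calls to the robot, and variables do not carry over. Pictures are saved under pics/ and viewed, and the job is handed in when it is done.

Besides the shell and the picture viewer there is one more tool, called after ">>>" by a JSON object that holds its "name" and its "arguments", one argument or row to a line. drive_tool: Moves the arm, as the interface text tells. Its arguments: {"type":"object","properties":{"commands":{"type":"string"},"newtons":{"type":"number"}},"required":["commands"]}

```bash
mkdir -p pics; python3 - <<'E'
from station import ctrl
import cv2,numpy as np
o=ctrl.get_obs()
print({k:np.round(v,4) for k,v in o.items()}, ctrl.grip_point_offset)
for n in ("scene","top"):
    i,d=ctrl.get_image(n); cv2.imwrite(f"pics/{n}0.png",i); np.save(f"{n}0.npy",d)
    c=ctrl.camera_info(n); print(n,np.round(c["K"],1).tolist(),np.round(c["T"],3).tolist())
E
```

```text
{'t': np.float64(0.0), 'q': array([-1.417 ,  0.0534,  1.6143, -0.    ,  1.476 , -0.119 ]), 'dq': array([-0.0001,  0.001 ,  0.0004, -0.0005, -0.0018, -0.0005]), 'effort': array([-9.00000e-04, -3.93688e+01, -3.70180e+01, -2.00000e-04,
        7.10000e-03,  0.00000e+00]), 'tool_pos': array([ 0.1683, -0.6013,  0.2301]), 'tool_rot': array([ 2.0764,  0.2871, -2.0764]), 'contact_force': array([-0.0951,  0.0811,  0.3267]), 'wrist_torque': array([ 0.0026,  0.036 , -0.003 ]), 'opening': np.float64(0.0854)} 0.0187
scene [[500.4, 0.0, 316.6], [0.0, 500.4, 200.4], [0.0, 0.0, 1.0]] [[-0.812, -0.383, 0.441, -0.039], [-0.584, 0.552, -0.595, 0.805], [-0.016, -0.741, -0.672, 0.955], [0.0, 0.0, 0.0, 1.0]]
top [[448.5, 0.0, 314.0], [0.0, 448.5, 194.8], [0.0, 0.0, 1.0]] [[0.001, -0.998, 0.056, 0.492], [-1.0, -0.001, -0.007, 0.008], [0.007, -0.056, -0.998, 1.143], [0.0, 0.0, 0.0, 1.0]]
```

View pics/top0.png

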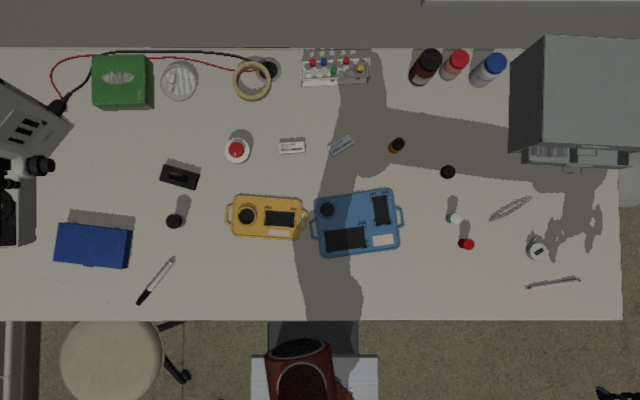

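View pics/scene0.png

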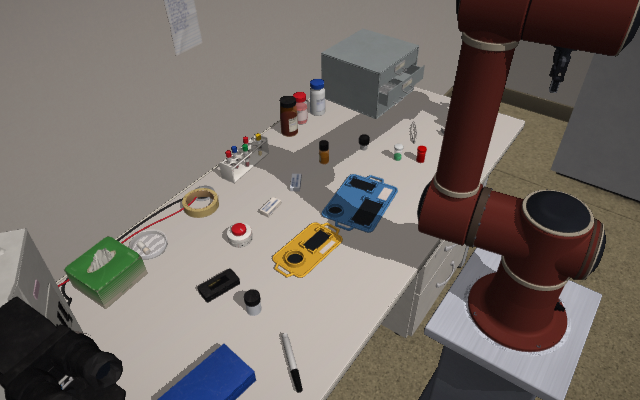

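```bash
python3 - <<'E'
import cv2,numpy as np
i=cv2.imread("pics/top0.png")
cv2.imwrite("pics/c1.png",cv2.resize(i[120:265,150:310],None,fx=5,fy=4.1,interpolation=cv2.INTER_CUBIC)[:600,:800])
cv2.imwrite("pics/c2.png",cv2.resize(i[120:265,305:485],None,fx=4,fy=4,interpolation=cv2.INTER_CUBIC))
E
```

```text
(no output)
```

View pics/c1.png

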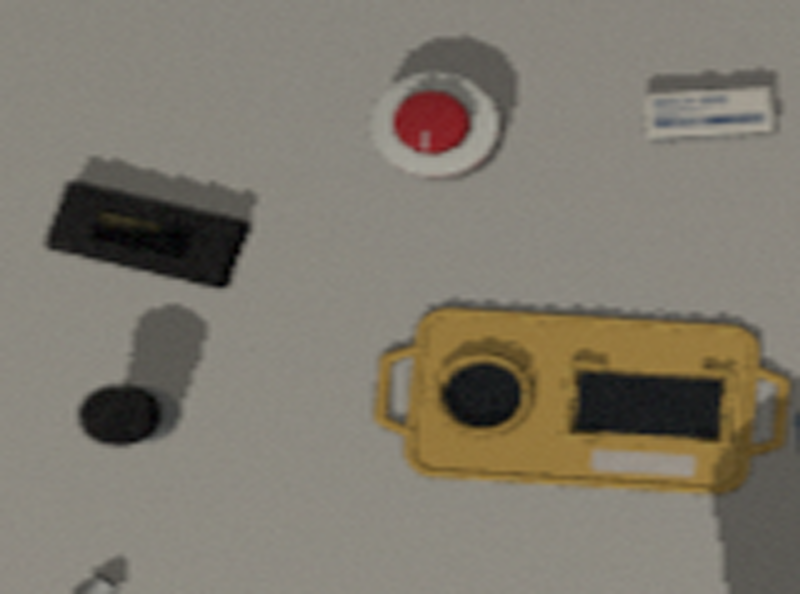

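View pics/c2.png

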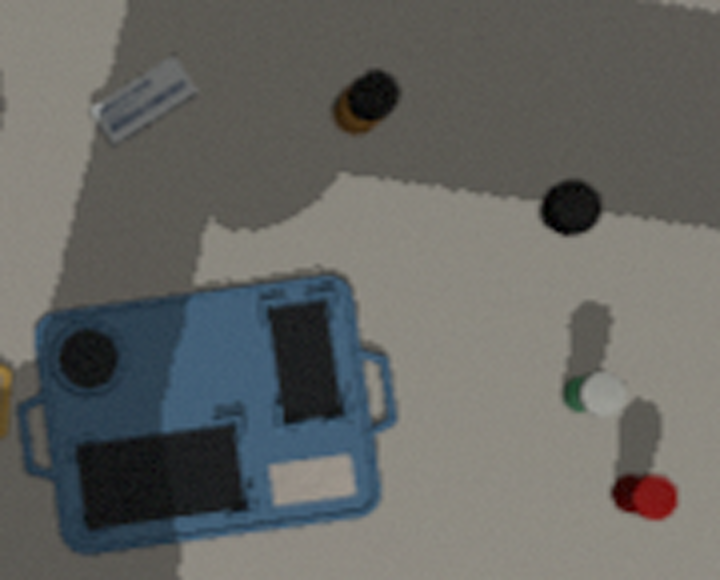

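```bash
cat > h.py <<'E'
import cv2,numpy as np
from station import ctrl
def cast(c,uv,z):
    uv=np.atleast_2d(np.asarray(uv,float)); K,T=c["K"],c["T"]
    r=np.c_[(uv[:,0]-K[0,2])/K[0,0],(uv[:,1]-K[1,2])/K[1,1],np.ones(len(uv))]@T[:3,:3].T
    s=(z-T[2,3])/r[:,2]; return T[:3,3]+s[:,None]*r
def proj(c,p):
    p=np.atleast_2d(p); q=(p-c["T"][:3,3])@c["T"][:3,:3]; return np.c_[q[:,0]/q[:,2]*c["K"][0,0]+c["K"][0,2],q[:,1]/q[:,2]*c["K"][1,1]+c["K"][1,2]]
def height(c,d):
    v,u=np.mgrid[:d.shape[0],:d.shape[1]]; K,T=c["K"],c["T"]
    P=np.stack([(u-K[0,2])/K[0,0]*d,(v-K[1,2])/K[1,1]*d,d],-1)@T[:3,:3].T+T[:3,3]; P[d==0]=np.nan; return P
def blobs(mask,amin=20):
    cs,_=cv2.findContours(mask.astype(np.uint8),cv2.RETR_EXTERNAL,cv2.CHAIN_APPROX_NONE)
    return [k for k in cs if cv2.contourArea(k)>=amin]
def rect(c,k,z):
    """contour -> world rect on plane z: centre, (short,long), angle of long axis (deg)"""
    P=cast(c,k.reshape(-1,2),z)[:,:2]
    (x,y),(w,h),a=cv2.minAreaRect((P*1000).astype(np.float32))
    if w>h: w,h=h,w
    else: a+=90
    return np.array([x,y])/1000,(w,h),(a+90)%180-90
E
python3 - <<'E'
from h import *
i=cv2.imread("pics/top0.png"); d=np.load("top0.npy"); c=ctrl.camera_info("top")
P=height(c,d); hsv=cv2.cvtColor(i,cv2.COLOR_BGR2HSV)
Z=P[...,2]
print("z table",np.nanmedian(Z[100:120,300:400]))
for n,(u,v) in dict(case=(179,176),can=(173,221),timer=(236,150),c1=(291,147),c2=(341,146),oil=(397,145),eyep=(447,172),vial=(455,218),red=(468,244),amber=(290,235),blue=(350,225)).items():
    print(n,np.round(P[v,u],3),hsv[v,u])
def w(n,m,z,roi):
    u0,u1,v0,v1=roi; M=np.zeros(m.shape,bool); M[v0:v1,u0:u1]=m[v0:v1,u0:u1]
    for k in blobs(M):
        r=rect(c,k,z); mm=cv2.moments(k); ce=cast(c,[mm['m10']/mm['m00'],mm['m01']/mm['m00']],z)[0]
        print(n,k.reshape(-1,2).mean(0).round(1),"area",cv2.contourArea(k),"rect",r[0].round(4),np.round(r[1],1),round(r[2],1),"cent",ce.round(4))
dark=hsv[...,2]<60; H=hsv[...,0];S=hsv[...,1];V=hsv[...,2]
w("case",Z>0.011,.019,(155,203,160,192))
w("case-dark",dark,.019,(155,203,155,195))
w("c1",Z>.009,.015,(270,312,135,160))
w("c2",Z>.009,.015,(322,362,130,162))
w("oilcap",Z>.06,.072,(380,412,130,160))
w("vial",(Z>.04),.048,(440,463,207,228))
w("red",(Z>.04),.048,(455,480,230,255))
w("eyep",(Z>.03),.044,(435,460,160,185))
w("can",(Z>.04),.054,(160,188,208,235))
w("timer",(Z>.02),.03,(220,255,130,170))
w("amberpads",dark,.005,(232,302,198,238))
w("bluepads",V<50,.005,(312,400,190,258))
w("blue",(H>95)&(H<125)&(S>90),.003,(300,410,180,265))
w("amber",(H>12)&(H<30)&(S>100),.003,(220,308,185,245))
E
```

```text
z table -0.00018848984179642425
case [0.602 0.339 0.018] [10 45 17]
can [0.489 0.341 0.055] [60 36 21]
timer [0.663 0.192 0.047] [179 187 128]
c1 [0.676 0.059 0.016] [ 22  24 160]
c2 [ 0.68  -0.068  0.011] [107  26  87]
oil [ 0.672 -0.199  0.07 ] [15 28 18]
eyep [ 0.61  -0.328  0.041] [60 26 20]
vial [ 0.497 -0.344  0.047] [ 30   9 149]
red [ 0.433 -0.374  0.049] [  0 214 124]
amber [0.453 0.061 0.001] [ 19 147 153]
blue [ 0.479 -0.091  0.003] [103 115 118]
case [179.  176.4] area 597.0 rect [0.6004 0.3392] [43.7 93.6] 73.9 cent [0.6004 0.3392 0.019 ]
case-dark [179.2 176.7] area 588.5 rect [0.5998 0.3389] [43.1 94.7] 74.1 cent [0.5998 0.339  0.019 ]
c1 [291.6 147.1] area 252.0 rect [0.6756 0.0568] [29.4 63.7] -85.8 cent [0.6759 0.0565 0.015 ]
c2 [341.  144.4] area 252.0 rect [ 0.6827 -0.0675] [28.2 64.4] -56.1 cent [ 0.6828 -0.0677  0.015 ]
oilcap [398.6 143.1] area 101.5 rect [ 0.6769 -0.2028] [26.5 29.2] -0.5 cent [ 0.6771 -0.2029  0.072 ]
vial [455.4 217.8] area 90.5 rect [ 0.4966 -0.345 ] [24.4 27.1] -90.0 cent [ 0.4969 -0.345   0.048 ]
red [468.5 243.6] area 93.0 rect [ 0.4346 
[... 374 characters left out ...]
 area 358.5 rect [0.4954 0.0882] [36.  73.6] 87.2 cent [0.4953 0.088  0.005 ]
amberpads [246. 216.] area 162.0 rect [0.5015 0.1724] [35.4 35.5] -89.9 cent [0.5015 0.1722 0.005 ]
bluepads [344.5 238.9] area 773.0 rect [ 0.4444 -0.0775] [ 55.5 101.9] -82.1 cent [ 0.4438 -0.0761  0.005 ]
bluepads [326.8 209.1] area 151.0 rect [ 0.5194 -0.0327] [35.5 35.5] -90.0 cent [ 0.519  -0.0319  0.005 ]
bluepads [380.7 210.4] area 350.0 rect [ 0.5168 -0.1688] [36.7 72.5] 9.4 cent [ 0.5167 -0.1689  0.005 ]
blue [356.4 223.2] area 4894.0 rect [ 0.4838 -0.1073] [153.1 235.6] -82.2 cent [ 0.4833 -0.1072  0.003 ]
amber [266.4 217.3] area 2967.0 rect [0.4984 0.1219] [104.9 207.4] 85.8 cent [0.4983 0.122  0.003 ]
```

```bash
cat >> h.py <<'E'
from scipy.spatial.transform import Rotation as R
def plan(x,y,z,jaw=None,flip=False):
    o=ctrl.get_obs(); M=R.from_rotvec(o["tool_rot"]).as_matrix(); p=o["tool_pos"]
    d=M.T@(np.array([x,y,z])-p)/.04
    yaw=np.degrees(np.arctan2(M[1,1],M[0,1])); turn=0
    if jaw is not None:
        turn=-(((jaw-yaw)+90)%180-90)   # tool x is down: + turn lowers yaw
        if flip: turn-=np.sign(turn)*180
    print("t %.2f pos %s xdir %s jaw %.1f q1 %.2f q6 %.2f open %.4f"%(o["t"],p.round(4),M[:,0].round(3),yaw,o["q"][0],o["q"][5],o["opening"]))
    print("rows %.3f %.3f %.3f turn %.2f  F %s"%(*d,turn/5,o["contact_force"].round(1)))
def fit(L,W):
    L,W=np.array(L,float),np.array(W,float); a=L-L.mean(0); b=W-W.mean(0)
    th=np.arctan2((a[:,0]*b[:,1]-a[:,1]*b[:,0]).sum(),(a*b).sum()); c,s=np.cos(th),np.sin(th); Q=np.array([[c,-s],[s,c]])
    t=W.mean(0)-Q@L.mean(0); return np.degrees(th),Q,t,np.linalg.norm(W-L@Q.T-t,axis=1)
E
python3 - <<'E'
from h import *
L=np.array([[-35,35],[25,-66],[45,70]])/1000
th,Q,t,r=fit(L,[[.4440,-.0768],[.5167,-.1689],[.519,-.0322]]); print(th,t,r*1000,(L@Q.T+t).round(4))
L=np.array([[0,-34],[0,50]])/1000
th,Q,t,r=fit(L,[[.4953,.0881],[.5015,.1722]]); print(th,t,r*1000,(L@Q.T+t).round(4))
plan(.6,.339,.2,-16)
E
```

```text
7.405217389257192 [ 0.48333949 -0.10702857] [0.12445611 0.36140461 0.39174554] [[ 0.4441 -0.0768]
 [ 0.5166 -0.1693]
 [ 0.5189 -0.0318]]
-4.216318314570809 [0.49781182 0.12217165] [0.16411389 0.16411389] [[0.4953 0.0883]
 [0.5015 0.172 ]]
t 0.10 pos [ 0.1683 -0.6013  0.2302] xdir [-0.     0.002 -1.   ] jaw -74.4 q1 -1.42 q6 -0.12 open 0.0851
rows 0.794 -19.730 -16.726 turn -11.67  F [ 0.4 -0.3 -0.6]
```

>>> {"name": "drive_tool", "arguments": {
  "commands": "-0.4 0 -6.5 -5.5 -4;-0.4 0 -6.5 -5.5 -4;-0.4 0 -6.5 -5.5 -4;-0.4 0 -6.5 -5.5 -4;-0.4 0 -6.5 -5.5 -4;-0.4 0 -6.5 -5.5 -4;-0.4 0 -6.5 -5.5 -4;-0.4 0 -6.5 -5.5 -4",
  "newtons": 40
}}

```text
t: 0.77
tool_pos: [0.3073, -0.2968, 0.2307]
tool_rot: [1.866, 0.599, -1.866]
contact_force: [-0.2, -0.1, -0.2]
opening: 0.0598
```

```bash
python3 -c "
from h import *
plan(.6,.339,.2,-16)"
```

```text
t 0.77 pos [ 0.3073 -0.2968  0.2307] xdir [-0.  0. -1.] jaw -54.4 q1 -0.94 q6 0.01 open 0.0598
rows 0.776 -8.669 -15.199 turn -7.68  F [-0.2 -0.1 -0.2]
```

>>> {"name": "drive_tool", "arguments": {
  "commands": "-0.4 0 -4.3 -7.6 -4;-0.4 0 -4.3 -7.6 -4;-0.4 0 -4.3 -7.6 -4;-0.4 0 -4.3 -7.6 -4;-0.4 0 -4.3 -7.6 -4;-0.4 0 -4.3 -7.6 -4;-0.4 0 -4.3 -7.6 -4;-0.4 0 -4.3 -7.6 -4"
}}

```text
t: 1.43
tool_pos: [0.4475, 0.0059, 0.2311]
tool_rot: [1.636, 0.863, -1.635]
contact_force: [1.1, -0.6, -0.2]
opening: 0.0596
```

```bash
python3 -c "
from h import *
plan(.6,.339,.2,-16)"
```

```text
t 1.43 pos [0.4475 0.0059 0.2311] xdir [ 0. -0. -1.] jaw -34.3 q1 -0.15 q6 0.45 open 0.0596
rows 0.776 -1.552 -9.027 turn -3.67  F [ 1.1 -0.6 -0.2]
```

>>> {"name": "drive_tool", "arguments": {
  "commands": "-0.4 0 -1.5 -8 -3.6;-0.4 0 -1.5 -8 -3.6;-0.4 0 -1.5 -8 -3.6;-0.4 0 -1.5 -8 -3.6;-0.4 0 -1.5 -8 -3.6;-0.4 0 -1.5 -8 -3.6;-0.4 0 -1.5 -8 -3.6;-0.4 0 -1.5 -8 -3.6"
}}

```text
t: 2.1
tool_pos: [0.5787, 0.3044, 0.2303]
tool_rot: [1.415, 1.062, -1.416]
contact_force: [-0.2, -0.5, 0.2]
opening: 0.0599
```

```bash
python3 -c "
from h import *
plan(.6,.339,.2,-16)
c=ctrl.camera_info('wrist');i,d=ctrl.get_image('wrist');cv2.imwrite('pics/w1.png',i);np.save('w1.npy',d);plan(.6,.339,.2,-16);c2=ctrl.camera_info('wrist')
np.savez('w1c',K=c['K'],T=c['T']);print(c['T'].round(3),c2['T'][:3,3]-c['T'][:3,3])"
```

```text
t 2.10 pos [0.5787 0.3044 0.2303] xdir [-0.001 -0.    -1.   ] jaw -16.3 q1 0.37 q6 0.65 open 0.0599
rows 0.757 0.270 -0.981 turn -0.06  F [-0.2 -0.5  0.2]
t 2.15 pos [0.5798 0.3085 0.2295] xdir [-0.     0.003 -1.   ] jaw -16.1 q1 0.37 q6 0.66 open 0.0597
rows 0.740 0.275 -0.870 turn -0.03  F [-2.6  0.   0. ]
[[ 0.96  -0.27  -0.079  0.598]
 [-0.281 -0.921 -0.269  0.373]
 [-0.     0.281 -0.96   0.373]
 [ 0.     0.     0.     1.   ]] [ 0.00083956  0.00368258 -0.00057064]
```

View pics/w1.png

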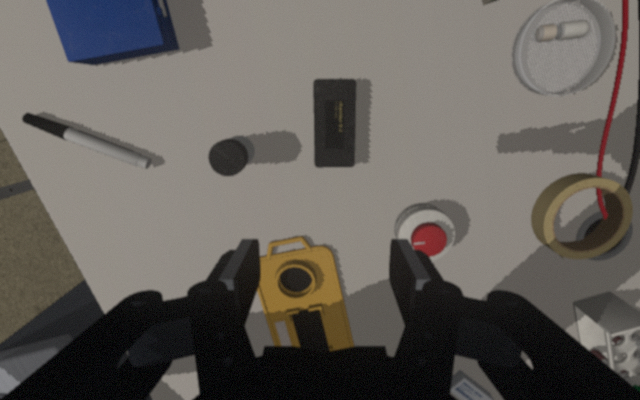

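>>> {"name": "drive_tool", "arguments": {
  "commands": "-0.4 0 0 0 0;-0.4 0 0 0 0;-0.4 0 0 0 0"
}}

```text
t: 2.4
tool_pos: [0.5781, 0.3008, 0.2309]
tool_rot: [1.416, 1.06, -1.418]
contact_force: [0.4, -0.4, -0.1]
opening: 0.0599
```

```bash
python3 -c "
from h import *
plan(.6,.339,.1,-16)
c=ctrl.camera_info('wrist');i,d=ctrl.get_image('wrist');P=height(c,d)
m=np.zeros(d.shape,bool);m[50:190,290:380]=P[50:190,290:380,2]>.010
for k in blobs(m,200): print(cv2.boundingRect(k),rect(c,k,.019))
Z=P[...,2];print(np.nanmedian(Z[100:150,320:350]),np.nanmedian(Z[190:210,300:380]))
plan(.6,.339,.1,-16)"
```

```text
t 2.40 pos [0.5781 0.3008 0.2309] xdir [-0.001 -0.001 -1.   ] jaw -16.4 q1 0.37 q6 0.65 open 0.0599
rows 3.271 0.258 -1.074 turn -0.08  F [ 0.4 -0.4 -0.1]
(313, 74, 43, 90) (array([0.60009906, 0.34213708]), (43.89719009399414, 91.74347686767578), 74.0416030883789)
0.01940700460328651 0.0001576021093843416
t 2.45 pos [0.5782 0.3005 0.2312] xdir [-0. -0. -1.] jaw -16.4 q1 0.37 q6 0.65 open 0.0598
rows 3.280 0.252 -1.078 turn -0.09  F [-0.7 -0.3 -0.2]
```

>>> {"name": "drive_tool", "arguments": {
  "commands": "-0.4 1 0.25 -1.08 -0.08;-0.4 2.2 0.25 -1.08 -0.08;-0.4 3.8 0.25 -1.08 -0.08;-0.4 3.8 0.25 -1.08 -0.08;-0.4 4.8 0.25 -1.08 -0.08;-0.4 4.8 0.25 -1.08 -0.08;-0.4 4.8 0.25 -1.08 -0.08;-0.4 4.8 0.25 -1.08 -0.08"
}}

```text
t: 3.12
tool_pos: [0.6019, 0.3402, 0.0424]
tool_rot: [1.415, 1.063, -1.409]
contact_force: [0.6, 0.5, 0.7]
opening: 0.06
```

```bash
python3 -c "
from h import *
plan(.6,.339,.003,-16)"
```

```text
t 3.12 pos [0.6019 0.3402 0.0424] xdir [ 0.004  0.001 -1.   ] jaw -16.0 q1 0.41 q6 0.69 open 0.0600
rows 0.985 -0.040 0.044 turn -0.01  F [0.6 0.5 0.7]
```

>>> {"name": "drive_tool", "arguments": {
  "commands": "-0.4 0.5 0 0 0;-0.4 0.95 0 0 0;-0.4 0.95 0 0 0;-0.4 0.95 0 0 0;-0.4 0.95 0 0 0"
}}

```text
t: 3.53
tool_pos: [0.6024, 0.3411, 0.0051]
tool_rot: [1.416, 1.063, -1.407]
contact_force: [0.4, 1.1, 0.8]
opening: 0.0597
```

>>> {"name": "drive_tool", "arguments": {
  "commands": "1 0 0 0 0;1 0 0 0 0;1 0 0 0 0;1 0 0 0 0;1 0 0 0 0;1 0 0 0 0",
  "newtons": 40
}}

```text
t: 4.03
tool_pos: [0.6022, 0.3411, 0.0045]
tool_rot: [1.415, 1.063, -1.407]
contact_force: [-0.3, -1.0, 6.8]
opening: 0.0429
```

```bash
python3 -c "
from h import *
plan(.6,.339,.2,-16)"
```

```text
t 4.03 pos [0.6022 0.3411 0.0045] xdir [ 0.004  0.002 -1.   ] jaw -16.0 q1 0.41 q6 0.69 open 0.0429
rows -4.887 -0.022 0.052 turn 0.01  F [-0.3 -1.   6.8]
```

>>> {"name": "drive_tool", "arguments": {
  "commands": "1 -1 0 0 0;1 -2 0 0 0;1 -3 0 0 0;1 -3 0 0 0;1 -3 0 0 0"
}}

```text
t: 4.45
tool_pos: [0.603, 0.3415, 0.127]
tool_rot: [1.419, 1.062, -1.403]
contact_force: [-0.2, 0.1, -0.8]
opening: 0.0433
```

```bash
python3 -c "
from h import *
plan(.4441,-.0768,.1,7.4)"
```

```text
t 4.45 pos [0.603  0.3415 0.127 ] xdir [ 0.008  0.004 -1.   ] jaw -16.0 q1 0.41 q6 0.69 open 0.0433
rows 0.603 -0.947 11.150 turn -4.67  F [-0.2  0.1 -0.8]
```

>>> {"name": "drive_tool", "arguments": {
  "commands": "1 0 0 0.5 -0.5;1 0 -0.1 1.2 -1;1 0 -0.2 2 -1.5;1 0 -0.3 2.8 -2;1 0 -0.3 3.6 -2.5;1 0 -0.4 4.4 -3;1 0 -0.5 5.2 -3.5;1 0 -0.5 6 -4"
}}

```text
t: 5.12
tool_pos: [0.5126, 0.1139, 0.1193]
tool_rot: [1.153, 1.245, -1.158]
contact_force: [0.5, -0.1, -0.1]
opening: 0.0432
```

>>> {"name": "drive_tool", "arguments": {
  "commands": "1 0 0 0.8 -0.2;1 0 0 1.6 -0.4;1 0 0 2.4 -0.6;1 0 0 3.2 -0.6;1 0 0 4 -0.6;1 0 0 4.4 -0.6;1 0 0 4.4 -0.6;1 0 0 4.4 -0.6"
}}

```text
t: 5.78
tool_pos: [0.5264, -0.0608, 0.1198]
tool_rot: [1.12, 1.267, -1.121]
contact_force: [0.0, 0.3, -0.1]
opening: 0.043
```

```bash
python3 -c "
from h import *
plan(.4441,-.0768,.1,7.4)"
```

```text
t 5.78 pos [ 0.5264 -0.0608  0.1198] xdir [-0.003  0.001 -1.   ] jaw 6.9 q1 -0.26 q6 -0.38 open 0.0430
rows 0.500 -2.088 0.150 turn -0.10  F [ 0.   0.3 -0.1]
```

>>> {"name": "drive_tool", "arguments": {
  "commands": "1 0 -0.7 0 0;1 0.2 -1.4 0.1 -0.1;1 0.5 -2.1 0.15 -0.1;1 0.5 -2.1 0.15 -0.1;1 0.5 -2.1 0.15 -0.1;1 0.5 -2.1 0.15 -0.1"
}}

```text
t: 6.28
tool_pos: [0.4451, -0.0759, 0.1014]
tool_rot: [1.112, 1.269, -1.11]
contact_force: [1.1, -0.6, -1.6]
opening: 0.0429
```

```bash
python3 -c "
from h import *
plan(.4441,-.0768,.008,7.4)
i,d=ctrl.get_image('wrist');cv2.imwrite('pics/w2.png',i)
"
```

```text
t 6.28 pos [ 0.4451 -0.0759  0.1014] xdir [ 0.001  0.    -1.   ] jaw 7.6 q1 -0.33 q6 -0.47 open 0.0429
rows 2.335 -0.030 0.019 turn 0.04  F [ 1.1 -0.6 -1.6]
```

View pics/w2.png

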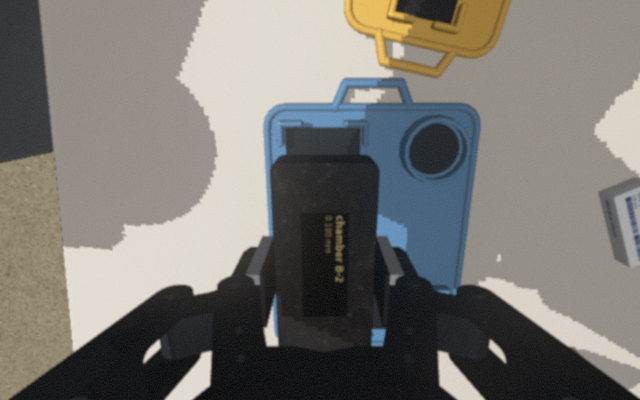

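```bash
python3 -c "
from h import *
c=ctrl.camera_info('wrist')
a=np.radians(97.5);l=np.array([np.cos(a),np.sin(a)]);s=np.array([np.sin(a),-np.cos(a)]);o=ctrl.get_obs()['tool_pos'][:2]
for n,p,z in [('case far-left',(279,157),.116),('far-right',(371,157),.116),('pad far mid',(322,128),.005),('collar TL/R',(402,148),.017),('collar r',(466,148),.017)]:
  w=cast(c,p,z)[0,:2]; print(n,w.round(4),'long',((w-o)@l).round(4),'short',((w-o)@s).round(4))
"
```

```text
case far-left [ 0.4211 -0.0311] long 0.048 short -0.0187
far-right [ 0.4571 -0.0263] long 0.048 short 0.0177
pad far mid [ 0.4373 -0.028 ] long 0.0489 short -0.0022
collar TL/R [ 0.4941 -0.0332] long 0.0364 short 0.0534
collar r [ 0.5381 -0.0274] long 0.0364 short 0.0979
```

>>> {"name": "drive_tool", "arguments": {
  "commands": "1 0.5 -0.04 0.06 0;1 1 -0.04 0.06 0;1 1.5 -0.04 0.06 0;1 1.9 -0.04 0.06 0;1 2.1 -0.04 0.06 0;1 2.1 -0.04 0.06 0;1 2.1 -0.04 0.06 0"
}}

```text
t: 6.92
tool_pos: [0.4444, -0.0793, 0.0178]
tool_rot: [1.112, 1.268, -1.111]
contact_force: [-0.2, 0.9, -0.4]
opening: 0.0425
```

```bash
python3 -c "
from h import *
plan(.4441,-.0768,.0095,7.4)
i,d=ctrl.get_image('wrist');cv2.imwrite('pics/w3.png',i)
"
```

```text
t 6.92 pos [ 0.4444 -0.0793  0.0178] xdir [ 0. -0. -1.] jaw 7.6 q1 -0.34 q6 -0.47 open 0.0425
rows 0.209 0.001 -0.063 turn 0.03  F [-0.2  0.9 -0.4]
```

View pics/w3.png

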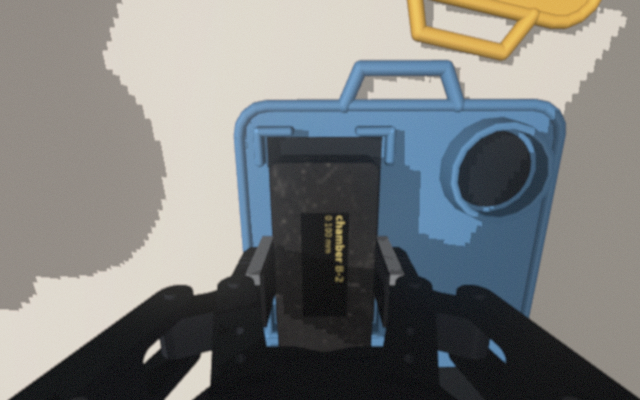

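```bash
python3 -c "
from h import *
i=cv2.imread('pics/w3.png');cv2.imwrite('pics/w3c.png',cv2.resize(i[110:210,240:420],None,fx=4,fy=4,interpolation=cv2.INTER_CUBIC))
c=ctrl.camera_info('wrist')
a=np.radians(97.6);l=np.array([np.cos(a),np.sin(a)]);s=np.array([np.sin(a),-np.cos(a)]);o=ctrl.get_obs()['tool_pos'][:2]
for n,p,z in [('case L',(272,170),.032),('case R',(379,170),.032),('far',(325,161),.032),('ang L',(263,150),.013),('ang R',(386,150),.013),('ang far',(280,135),.013)]:
  w=cast(c,p,z)[0,:2]; print(n,w.round(4),'long',((w-o)@l).round(4),'short',((w-o)@s).round(4))
"
```

```text
case L [ 0.4177 -0.0401] long 0.0427 short -0.0217
case R [ 0.4603 -0.0345] long 0.0426 short 0.0213
far [ 0.4383 -0.0337] long 0.0463 short -0.0004
ang L [ 0.4104 -0.036 ] long 0.0477 short -0.0283
ang R [ 0.4656 -0.0287] long 0.0476 short 0.0273
ang far [ 0.4174 -0.0283] long 0.0544 short -0.0204
```

View pics/w3c.png

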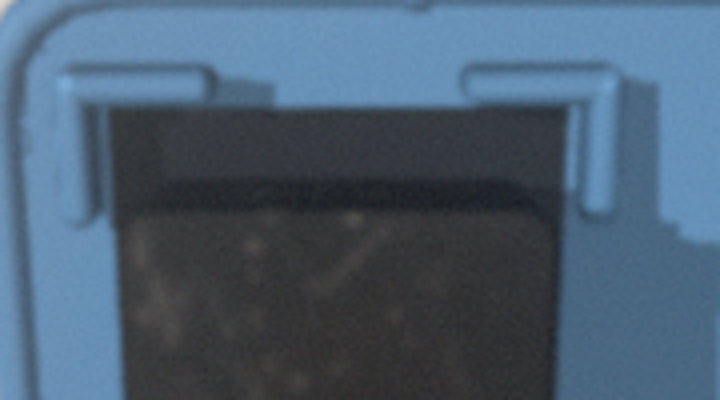

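>>> {"name": "drive_tool", "arguments": {
  "commands": "1 0.1 0 0 0;1 0.18 0 0 0;1 0.21 0 0 0;1 0.22 0 0 0;1 0.22 0 0 0"
}}

```text
t: 7.38
tool_pos: [0.444, -0.0795, 0.0095]
tool_rot: [1.112, 1.268, -1.112]
contact_force: [-1.7, 1.3, 5.2]
opening: 0.0426
```

>>> {"name": "drive_tool", "arguments": {
  "commands": "-0.3 0 0 0 0;-0.3 0 0 0 0;-0.3 0 0 0 0;-0.3 0 0 0 0;-0.3 -0.5 0 0 0;-0.3 -1.3 0 0 0;-0.3 -2.2 0 0 0;-0.3 -3 0 0 0"
}}

```text
t: 8.05
tool_pos: [0.4431, -0.0793, 0.1298]
tool_rot: [1.112, 1.269, -1.112]
contact_force: [0.8, 0.0, 0.2]
opening: 0.0551
```

```bash
python3 -c "
from h import *
plan(.6828,-.0677,.1,-56+90)
i,d=ctrl.get_image('wrist');cv2.imwrite('pics/w4.png',i)
"
```

```text
t 8.05 pos [ 0.4431 -0.0793  0.1298] xdir [-0.  0. -1.] jaw 7.5 q1 -0.34 q6 -0.47 open 0.0551
rows 0.744 5.978 0.499 turn -5.29  F [0.8 0.  0.2]
```

View pics/w4.png

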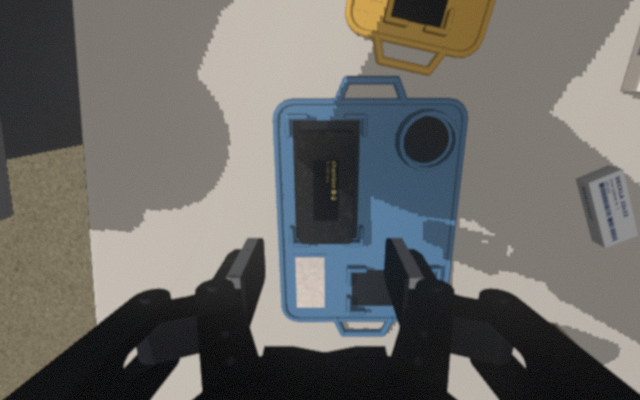

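>>> {"name": "drive_tool", "arguments": {
  "commands": "-0.1 0 0.8 0 -1;-0.1 0 1.6 0.1 -2;-0.1 0 2.5 0.2 -3;-0.1 0 3.4 0.3 -4;-0.1 0 4.3 0.4 -5.3;-0.1 0 5.2 0.5 -5.3;-0.1 0 6 0.5 -5.3;-0.1 0 6 0.5 -5.3"
}}

```text
t: 8.77
tool_pos: [0.6881, -0.0673, 0.1268]
tool_rot: [0.762, 1.433, -0.76]
contact_force: [-1.4, -0.1, 0.1]
opening: 0.0467
```

>>> {"name": "drive_tool", "arguments": {
  "commands": "-0.1 0 0 0 0;-0.1 0 0 0 0"
}}

```text
t: 8.93
tool_pos: [0.6834, -0.0677, 0.1276]
tool_rot: [0.761, 1.435, -0.762]
contact_force: [-0.8, 1.2, -0.6]
opening: 0.0468
```

```bash
python3 -c "
from h import *
plan(.6828,-.0677,.003,-56+90)
c=ctrl.camera_info('wrist')
i,d=ctrl.get_image('wrist');cv2.imwrite('pics/w5.png',i)
P=height(c,d);Z=P[...,2]
for k in blobs((Z>.008)&(Z<.022)&(P[...,0]>.62)&(P[...,0]<.74)&(abs(P[...,1])<.13),300): print(cv2.boundingRect(k),rect(c,k,.015))
plan(.6828,-.0677,.003,-56+90)
"
```

```text
t 8.93 pos [ 0.6834 -0.0677  0.1276] xdir [-0.002  0.    -1.   ] jaw 34.0 q1 -0.21 q6 -0.80 open 0.0468
rows 3.114 -0.008 -0.004 turn 0.01  F [-0.8  1.2 -0.6]
(307, 145, 37, 79) (array([ 0.68162976, -0.06611472]), (28.03350257873535, 64.99449157714844), -57.359283447265625)
(374, 0, 83, 92) (array([0.67484949, 0.05768965]), (28.85036849975586, 64.84841918945312), -86.01350545883179)
t 8.98 pos [ 0.6831 -0.0677  0.128 ] xdir [-0.001  0.    -1.   ] jaw 34.0 q1 -0.21 q6 -0.80 open 0.0469
rows 3.124 -0.002 -0.002 turn 0.00  F [-0.2  0.   0.5]
```

View pics/w5.png

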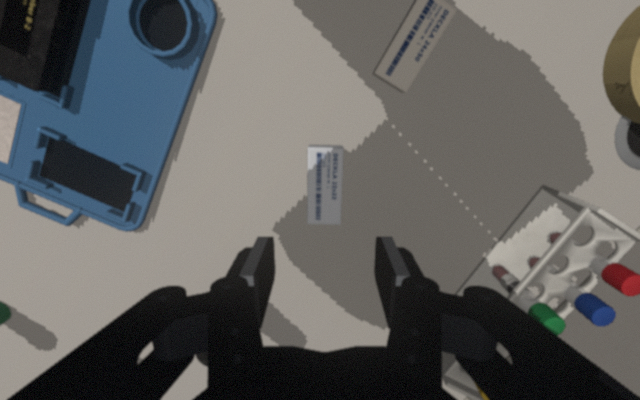

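>>> {"name": "drive_tool", "arguments": {
  "commands": "-0.1 0.8 0 0 0.1;-0.1 1.6 0 -0.02 0.1;-0.1 2.3 0 -0.02 0.1;-0.1 2.8 0 -0.02 0.1;-0.1 3.08 0 -0.02 0.1;-0.1 3.08 0 -0.02 0.1;-0.1 3.08 0 -0.02 0.1"
}}

```text
t: 9.57
tool_pos: [0.6832, -0.0673, 0.0058]
tool_rot: [0.768, 1.431, -0.769]
contact_force: [0.6, -0.1, -0.3]
opening: 0.0468
```

>>> {"name": "drive_tool", "arguments": {
  "commands": "1 0 0 0 0;1 0 0 0 0;1 0 0 0 0;1 0 0 0 0;1 0 0 0 0",
  "newtons": 30
}}

```text
t: 9.98
tool_pos: [0.6855, -0.0675, 0.0082]
tool_rot: [0.769, 1.427, -0.767]
contact_force: [-0.6, -0.2, 7.2]
opening: 0.0272
```

>>> {"name": "drive_tool", "arguments": {
  "commands": "1 -0.5 0 0 0;1 -1.3 0 0 0;1 -2.1 0 0 0;1 -2.5 0 0 0;1 -2.5 0 0 0"
}}

```text
t: 10.4
tool_pos: [0.6872, -0.0677, 0.1122]
tool_rot: [0.77, 1.42, -0.765]
contact_force: [0.7, -0.1, -0.3]
opening: 0.0271
```

```bash
python3 -c "
from h import *
plan(.5166,-.1693,.1,97.4)
"
```

```text
t 10.40 pos [ 0.6872 -0.0677  0.1122] xdir [ 0.011 -0.002 -1.   ] jaw 33.5 q1 -0.21 q6 -0.79 open 0.0271
rows 0.265 -4.960 -0.243 turn -12.77  F [ 0.7 -0.1 -0.3]
```

>>> {"name": "drive_tool", "arguments": {
  "commands": "1 0 0 0 -1;1 0 -0.5 0 -2;1 0 -1 0 -3;1 0 -1.5 0 -4;1 0 -2 0 -5;1 0 -2.5 0 -6;1 0 -3 0 -6;1 0 -3 0 -6"
}}

```text
t: 11.07
tool_pos: [0.5803, -0.1344, 0.1034]
tool_rot: [0.364, 1.544, -0.364]
contact_force: [0.8, -0.6, -0.8]
opening: 0.0269
```

```bash
python3 -c "
from h import *
plan(.5166,-.1693,.1,97.4)
i,d=ctrl.get_image('wrist');cv2.imwrite('pics/w6.png',i)
plan(.5166,-.1693,.1,97.4)
"
```

```text
t 11.07 pos [ 0.5803 -0.1344  0.1034] xdir [-0.004  0.    -1.   ] jaw 63.4 q1 -0.35 q6 -1.46 open 0.0269
rows 0.092 -1.492 -1.035 turn -6.80  F [ 0.8 -0.6 -0.8]
t 11.12 pos [ 0.5818 -0.1338  0.1038] xdir [-0.002  0.001 -1.   ] jaw 63.4 q1 -0.35 q6 -1.46 open 0.0270
rows 0.099 -1.523 -1.059 turn -6.80  F [ 0.4  0.1 -0.2]
```

View pics/w6.png

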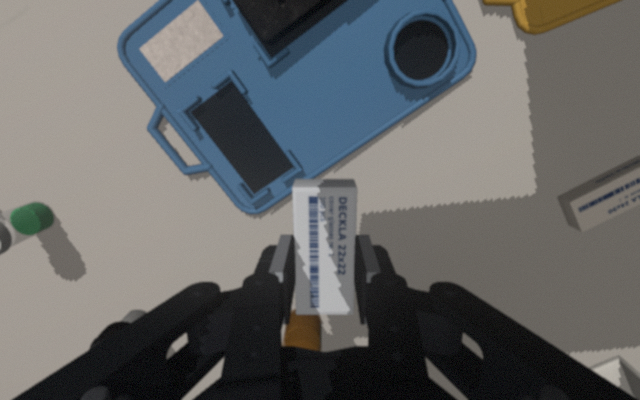

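>>> {"name": "drive_tool", "arguments": {
  "commands": "1 0 -0.3 -0.2 -1;1 0 -0.6 -0.4 -2;1 0 -0.9 -0.6 -3;1 0 -1.2 -0.8 -4;1 0 -1.5 -1.05 -5;1 0 -1.5 -1.05 -6;1 0 -1.5 -1.05 -6.8;1 0 -1.5 -1.05 -6.8"
}}

```text
t: 11.78
tool_pos: [0.5194, -0.168, 0.1048]
tool_rot: [-0.104, 1.569, 0.104]
contact_force: [0.7, 0.0, -0.9]
opening: 0.0267
```

>>> {"name": "drive_tool", "arguments": {
  "commands": "1 0 0 0 0;1 0 0 0 0"
}}

```text
t: 11.95
tool_pos: [0.5195, -0.168, 0.105]
tool_rot: [-0.102, 1.569, 0.103]
contact_force: [0.9, -0.0, -0.2]
opening: 0.0269
```

```bash
python3 -c "
from h import *
plan(.5166,-.1693,.0345,97.4)
"
```

```text
t 11.95 pos [ 0.5195 -0.168   0.105 ] xdir [-0.  0. -1.] jaw 97.5 q1 -0.45 q6 -2.15 open 0.0269
rows 1.763 -0.022 -0.076 turn 0.01  F [ 0.9 -0.  -0.2]
```

>>> {"name": "drive_tool", "arguments": {
  "commands": "1 0.7 -0.02 -0.08 0;1 1.4 -0.02 -0.08 0;1 1.9 -0.02 -0.08 0;1 1.9 -0.02 -0.08 0;1 1.9 -0.02 -0.08 0"
}}

```text
t: 12.37
tool_pos: [0.5153, -0.1689, 0.0281]
tool_rot: [-0.102, 1.571, 0.104]
contact_force: [0.2, -0.3, -0.2]
opening: 0.0268
```

```bash
python3 -c "
from h import *
plan(.5166,-.1693,.012,97.4)
i,d=ctrl.get_image('wrist');cv2.imwrite('pics/w7.png',i)
"
```

```text
t 12.37 pos [ 0.5153 -0.1689  0.0281] xdir [-0.003  0.001 -1.   ] jaw 97.5 q1 -0.45 q6 -2.16 open 0.0268
rows 0.404 -0.015 0.031 turn 0.02  F [ 0.2 -0.3 -0.2]
```

View pics/w7.png

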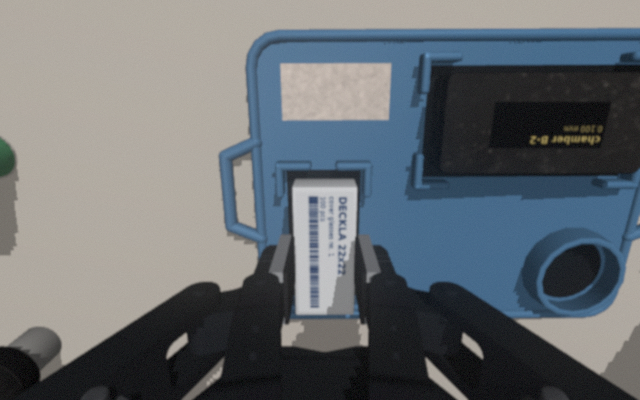

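```bash
python3 -c "
from h import *
i=cv2.imread('pics/w7.png');cv2.imwrite('pics/w7c.png',cv2.resize(i[150:330,250:400],None,fx=4,fy=3.3,interpolation=cv2.INTER_CUBIC))
c=ctrl.camera_info('wrist')
a=np.radians(187.5);l=np.array([np.cos(a),np.sin(a)]);s=np.array([np.sin(a),-np.cos(a)]);o=ctrl.get_obs()['tool_pos'][:2]
for n,p,z in [('cart L',(292,200),.036),('cart R',(357,200),.036),('far',(325,181),.036),('near',(325,315),.036),('ang L',(285,190),.013),('ang R',(363,190),.013),('ang far',(300,170),.013)]:
  w=cast(c,p,z)[0,:2]; print(n,w.round(4),'long',((w-o)@l).round(4),'short',((w-o)@s).round(4))
"
```

```text
cart L [ 0.4903 -0.1874] long 0.0284 short -0.0142
cart R [ 0.4867 -0.1593] long 0.0284 short 0.0141
far [ 0.48   -0.1743] long 0.0369 short 0.0002
near [ 0.5467 -0.1655] long -0.0303 short 0.0002
ang L [ 0.4932 -0.1928] long 0.0263 short -0.02
ang R [ 0.488  -0.1538] long 0.0263 short 0.0194
ang far [ 0.4819 -0.1865] long 0.0366 short -0.0122
```

View pics/w7c.png

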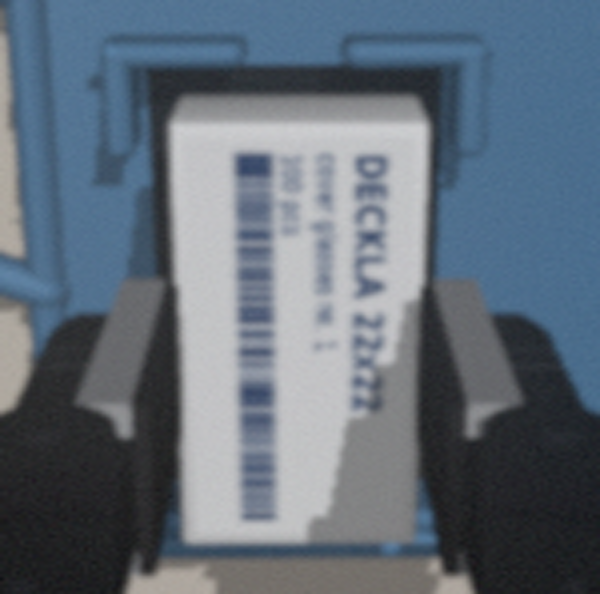

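>>> {"name": "drive_tool", "arguments": {
  "commands": "1 0 0 0.075 0;1 0.2 0 0.075 0;1 0.28 0 0.075 0;1 0.28 0 0.075 0"
}}

```text
t: 12.75
tool_pos: [0.5189, -0.169, 0.0177]
tool_rot: [-0.103, 1.569, 0.103]
contact_force: [-0.7, -0.1, -0.5]
opening: 0.0269
```

```bash
python3 -c "
from h import *
plan(.5166,-.1693,.012,97.4)
i,d=ctrl.get_image('wrist');cv2.imwrite('pics/w8.png',cv2.resize(i[150:330,250:400],None,fx=4,fy=3.3,interpolation=cv2.INTER_CUBIC))
"
```

```text
t 12.75 pos [ 0.5189 -0.169   0.0177] xdir [-0.001  0.    -1.   ] jaw 97.5 q1 -0.45 q6 -2.15 open 0.0269
rows 0.143 0.000 -0.057 turn 0.03  F [-0.7 -0.1 -0.5]
```

View pics/w8.png

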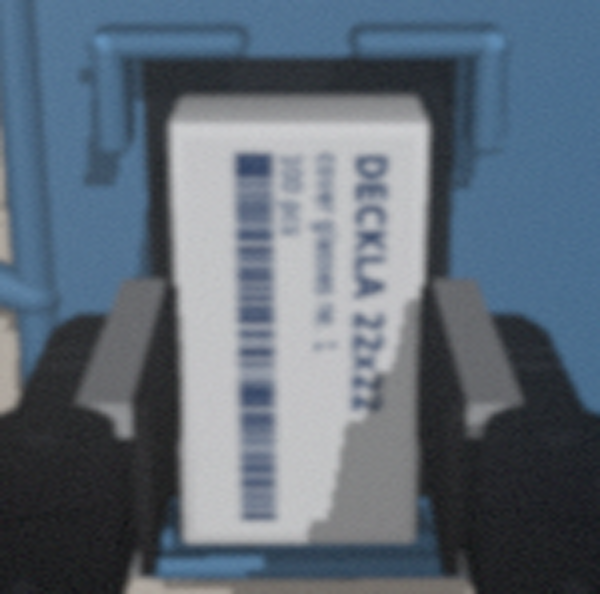

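>>> {"name": "drive_tool", "arguments": {
  "commands": "1 0.06 0 0 0;1 0.11 0 0 0;1 0.14 0 0 0;1 0.14 0 0 0"
}}

```text
t: 13.13
tool_pos: [0.5192, -0.1693, 0.0132]
tool_rot: [-0.103, 1.569, 0.103]
contact_force: [-1.8, 0.4, 3.9]
opening: 0.027
```

>>> {"name": "drive_tool", "arguments": {
  "commands": "-0.05 0 0 0 0;-0.05 0 0 0 0;-0.05 0 0 0 0;-0.05 0 0 0 0;-0.05 -0.5 0 0 0;-0.05 -1.3 0 0 0;-0.05 -2.2 0 0 0;-0.05 -3 0 0 0"
}}

```text
t: 13.8
tool_pos: [0.5188, -0.169, 0.1338]
tool_rot: [-0.103, 1.569, 0.103]
contact_force: [0.5, -0.8, 0.0]
opening: 0.0449
```

```bash
python3 -c "
from h import *
plan(.4968,-.345,.12,-63)
i,d=ctrl.get_image('wrist');cv2.imwrite('pics/w9.png',i)
"
```

```text
t 13.80 pos [ 0.5188 -0.169   0.1338] xdir [-0.  0. -1.] jaw 97.5 q1 -0.45 q6 -2.15 open 0.0449
rows 0.345 -4.289 -1.123 turn -3.89  F [ 0.5 -0.8  0. ]
```

View pics/w9.png

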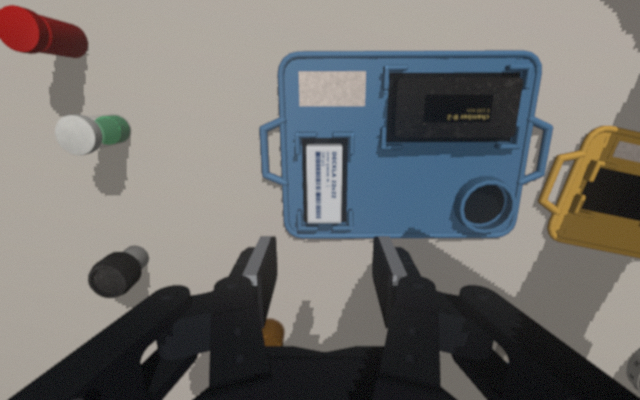

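>>> {"name": "drive_tool", "arguments": {
  "commands": "-0.05 0 -0.8 -0.2 0;-0.05 0 -1.7 -0.4 0;-0.05 0 -2.6 -0.7 0;-0.05 0 -3.5 -0.9 0;-0.05 0 -4.1 -1.1 0;-0.05 0 -4.3 -1.12 0;-0.05 0 -4.3 -1.12 0;-0.05 0 -4.3 -1.12 0"
}}

```text
t: 14.52
tool_pos: [0.4971, -0.345, 0.132]
tool_rot: [-0.102, 1.569, 0.104]
contact_force: [-0.8, 0.6, 0.3]
opening: 0.0452
```

```bash
python3 -c "
from h import *
plan(.4968,-.345,.1,97.5)
c=ctrl.camera_info('wrist')
i,d=ctrl.get_image('wrist');cv2.imwrite('pics/w10.png',i)
P=height(c,d);Z=P[...,2]
for k in blobs((Z>.042)&(Z<.053)&(abs(P[...,0]-.497)<.03)&(abs(P[...,1]+.345)<.03),100): print(cv2.boundingRect(k),rect(c,k,.048))
plan(.4968,-.345,.1,97.5)
"
```

```text
t 14.52 pos [ 0.4971 -0.345   0.132 ] xdir [-0.     0.001 -1.   ] jaw 97.5 q1 -0.73 q6 -2.43 open 0.0452
rows 0.799 0.001 -0.008 turn 0.00  F [-0.8  0.6  0.3]
(306, 177, 38, 39) (array([ 0.49489465, -0.34522446]), (26.768884658813477, 28.637697219848633), 7.437922477722168)
t 14.57 pos [ 0.4973 -0.3444  0.132 ] xdir [-0.     0.001 -1.   ] jaw 97.6 q1 -0.73 q6 -2.43 open 0.0447
rows 0.800 -0.014 -0.014 turn 0.01  F [ 0.3  0.4 -0.7]
```

View pics/w10.png

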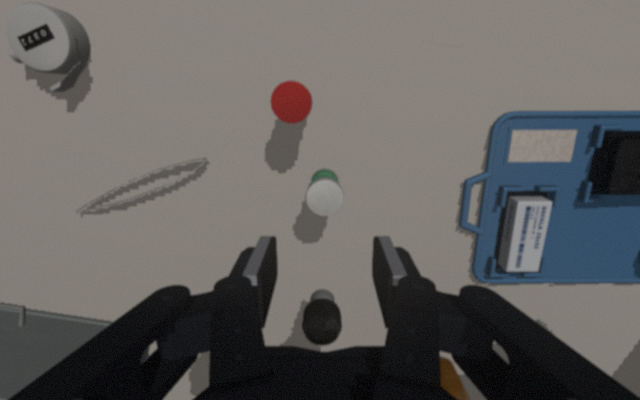

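>>> {"name": "drive_tool", "arguments": {
  "commands": "-0.05 0.6 0 -0.03 0;-0.05 1.2 0 -0.03 0;-0.05 1.8 0 -0.03 0;-0.05 2.3 0 -0.03 0;-0.05 2.6 0 -0.03 0;-0.05 2.6 0 -0.03 0;-0.05 2.6 0 -0.03 0"
}}

```text
t: 15.15
tool_pos: [0.4962, -0.3446, 0.0283]
tool_rot: [-0.104, 1.569, 0.105]
contact_force: [-0.4, -0.4, 0.4]
opening: 0.0448
```

>>> {"name": "drive_tool", "arguments": {
  "commands": "0.2 0 0 0 0;1 0 0 0 0;1 0 0 0 0;1 0 0 0 0;1 0 0 0 0;1 0 0 0 0",
  "newtons": 30
}}

```text
t: 15.65
tool_pos: [0.4972, -0.3465, 0.0305]
tool_rot: [-0.104, 1.566, 0.102]
contact_force: [0.1, 1.5, 5.7]
opening: 0.026
```

>>> {"name": "drive_tool", "arguments": {
  "commands": "1 -0.4 0 0 0;1 -0.9 0 0 0;1 -1.5 0 0 0;1 -1.9 0 0 0;1 -2 0 0 0;1 -2 0 0 0"
}}

```text
t: 16.15
tool_pos: [0.4969, -0.3467, 0.1104]
tool_rot: [-0.105, 1.566, 0.101]
contact_force: [1.5, 0.6, -0.5]
opening: 0.026
```

```bash
python3 -c "
from h import *
plan(.5189,-.0318,.1,97.5)
i,d=ctrl.get_image('wrist');cv2.imwrite('pics/w11.png',i)
"
```

```text
t 16.15 pos [ 0.4969 -0.3467  0.1104] xdir [ 0.003 -0.003 -1.   ] jaw 97.5 q1 -0.73 q6 -2.43 open 0.0260
rows 0.241 7.733 1.576 turn 0.00  F [ 1.5  0.6 -0.5]
```

View pics/w11.png

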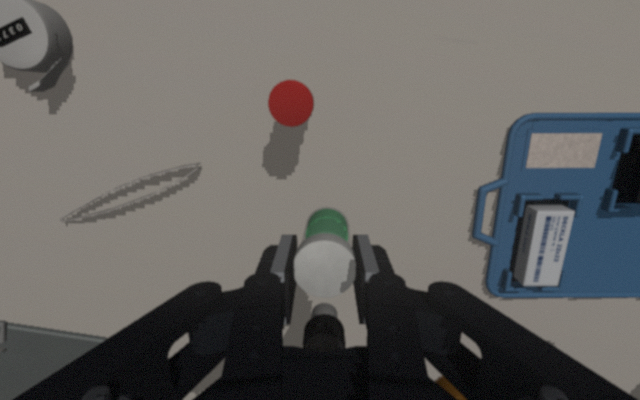

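>>> {"name": "drive_tool", "arguments": {
  "commands": "1 0 0.4 0.1 0;1 0 1.1 0.25 0;1 0 1.9 0.4 0;1 0 2.7 0.55 0;1 0 3.5 0.7 0;1 0 4.3 0.85 0;1 0 5.1 1 0;1 0 5.8 1.2 0"
}}

```text
t: 16.87
tool_pos: [0.5112, -0.1063, 0.1062]
tool_rot: [-0.102, 1.572, 0.105]
contact_force: [0.6, 0.3, 0.6]
opening: 0.0258
```

>>> {"name": "drive_tool", "arguments": {
  "commands": "1 0 0.7 0.13 0;1 0 1.3 0.25 0;1 0 1.7 0.33 0;1 0 1.9 0.38 0;1 0 1.93 0.38 0;1 0 1.93 0.38 0"
}}

```text
t: 17.37
tool_pos: [0.5174, -0.0305, 0.1074]
tool_rot: [-0.104, 1.57, 0.104]
contact_force: [-0.4, 0.0, 0.7]
opening: 0.0263
```

```bash
python3 -c "
from h import *
plan(.5189,-.0318,.06,97.5)
"
```

```text
t 17.37 pos [ 0.5174 -0.0305  0.1074] xdir [-0.002  0.    -1.   ] jaw 97.6 q1 -0.20 q6 -1.91 open 0.0263
rows 1.186 -0.037 0.035 turn 0.02  F [-0.4  0.   0.7]
```

Lower until the vial's underside is just above the collar (17 mm → TCP about 0.053), then look.

>>> {"name": "drive_tool", "arguments": {
  "commands": "1 0.4 -0.04 0.04 0;1 0.9 -0.04 0.04 0;1 1.25 -0.04 0.04 0;1 1.3 -0.04 0.04 0;1 1.3 -0.04 0.04 0"
}}

```text
t: 17.78
tool_pos: [0.5188, -0.033, 0.0551]
tool_rot: [-0.102, 1.571, 0.103]
contact_force: [-1.4, 0.1, -0.2]
opening: 0.0262
```

```bash
python3 -c "
from h import *
plan(.5189,-.0318,.0355,97.5)
i,d=ctrl.get_image('wrist');cv2.imwrite('pics/w12.png',cv2.resize(i[120:370,220:440],None,fx=2.4,fy=2.4,interpolation=cv2.INTER_CUBIC))
i,d=ctrl.get_image('scene');cv2.imwrite('pics/s12.png',cv2.resize(i[140:240,300:440],None,fx=5,fy=5,interpolation=cv2.INTER_CUBIC))
"
```

```text
t 17.78 pos [ 0.5188 -0.033   0.0551] xdir [-0.003  0.    -1.   ] jaw 97.4 q1 -0.21 q6 -1.91 open 0.0262
rows 0.490 0.029 0.008 turn -0.01  F [-1.4  0.1 -0.2]
```

View pics/w12.png

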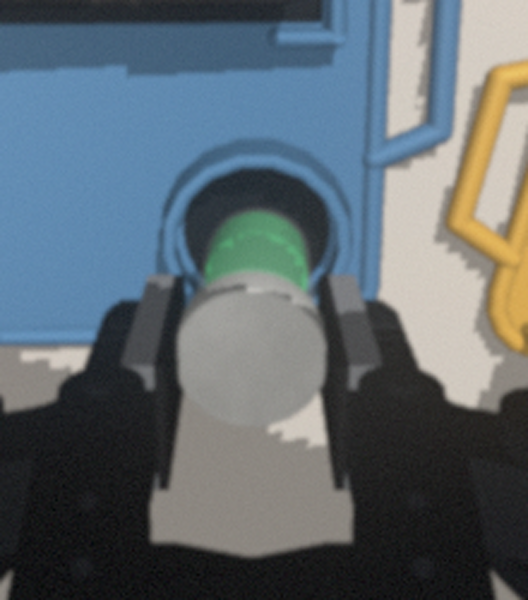

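View pics/s12.png

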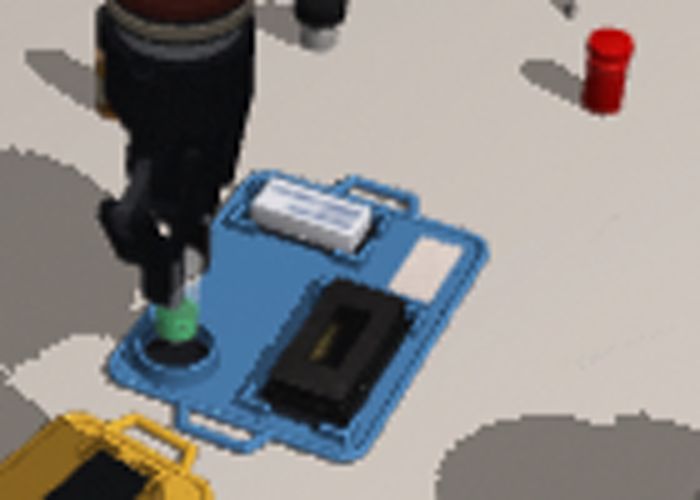

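```bash
python3 -c "
from h import *
c=ctrl.camera_info('wrist');o=ctrl.get_obs()['tool_pos'][:2]
for n,p,z in [('glass far',(327,206.5),.0246),('stopper L',(294,265),.0726),('stopper R',(355.5,265),.0726),('stopper near',(325,297),.0726),('stop far',(325,237),.0726),('collar in far',(327,190),.017),('in L',(295,218),.017),('inR',(358,218),.017)]:
  w=cast(c,p,z)[0,:2]; print(n,w.round(4),((w-o)*1000).round(1))
"
```

```text
glass far [ 0.5083 -0.0332] [-12.1  -0.2]
stopper L [ 0.5203 -0.0464] [ -0.1 -13.4]
stopper R [ 0.5169 -0.0201] [-3.6 12.9]
stopper near [ 0.5344 -0.0311] [13.9  2. ]
stop far [ 0.5056 -0.0348] [-14.9  -1.8]
collar in far [ 0.5009 -0.0342] [-19.5  -1.1]
in L [ 0.5205 -0.0507] [  0.  -17.7]
inR [ 0.5157 -0.0137] [-4.8 19.4]
```

>>> {"name": "drive_tool", "arguments": {
  "commands": "1 0.15 0.02 0 0;1 0.3 0.02 0 0;1 0.4 0.02 0 0;1 0.46 0.02 0 0;1 0.48 0.02 0 0;1 0.48 0.02 0 0"
}}

```text
t: 18.38
tool_pos: [0.5196, -0.0314, 0.0369]
tool_rot: [-0.103, 1.569, 0.103]
contact_force: [-0.2, -0.8, 0.3]
opening: 0.0261
```

>>> {"name": "drive_tool", "arguments": {
  "commands": "1 0.03 0 0 0;1 0.06 0 0 0;1 0.06 0 0 0"
}}

```text
t: 18.63
tool_pos: [0.5206, -0.0315, 0.0357]
tool_rot: [-0.103, 1.567, 0.103]
contact_force: [-0.1, 0.4, 2.4]
opening: 0.0263
```

>>> {"name": "drive_tool", "arguments": {
  "commands": "0.2 0 0 0 0;0 0 0 0 0;0 0 0 0 0;0 0 0 0 0;0 -0.4 0 0 0;0 -1 0 0 0;0 -1.8 0 0 0;0 -2.6 0 0 0"
}}

```text
t: 19.3
tool_pos: [0.5188, -0.0313, 0.1389]
tool_rot: [-0.103, 1.571, 0.104]
contact_force: [1.7, -0.7, 0.3]
opening: 0.0426
```

```bash
python3 -c "
from h import *
plan(.677,-.203,.15,97.5)
i,d=ctrl.get_image('wrist');cv2.imwrite('pics/w13.png',i)
"
```

```text
t 19.30 pos [ 0.5188 -0.0313  0.1389] xdir [-0.003  0.    -1.   ] jaw 97.5 q1 -0.20 q6 -1.91 open 0.0426
rows -0.288 -4.773 3.357 turn 0.01  F [ 1.7 -0.7  0.3]
```

View pics/w13.png

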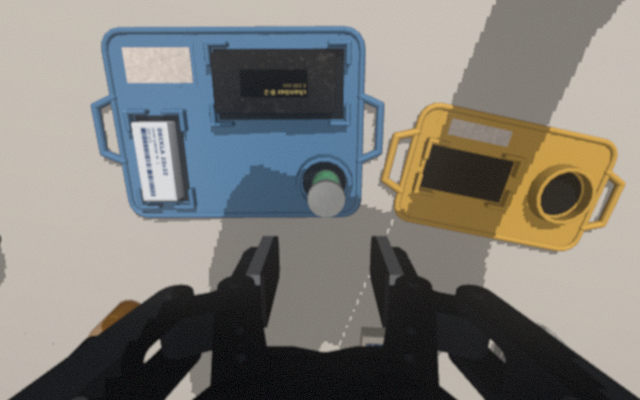

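>>> {"name": "drive_tool", "arguments": {
  "commands": "0 -0.3 -0.5 0.4 0;0 -0.3 -1.2 0.9 0;0 -0.3 -2 1.4 0;0 -0.3 -2.8 1.9 0;0 -0.3 -3.6 2.5 0;0 -0.3 -4.3 3 0;0 -0.3 -4.77 3.36 0;0 -0.3 -4.77 3.36 0"
}}

```text
t: 20.02
tool_pos: [0.6801, -0.2066, 0.1501]
tool_rot: [-0.102, 1.568, 0.1]
contact_force: [-1.0, 0.9, -0.3]
opening: 0.0424
```

>>> {"name": "drive_tool", "arguments": {
  "commands": "0 0 0 0 0;0 0 0 0 0;0 0 0 0 0"
}}

```text
t: 20.27
tool_pos: [0.6774, -0.2019, 0.1506]
tool_rot: [-0.103, 1.569, 0.104]
contact_force: [0.2, 0.3, -0.1]
opening: 0.043
```

```bash
python3 -c "
from h import *
plan(.677,-.203,.1,97.5)
c=ctrl.camera_info('wrist')
i,d=ctrl.get_image('wrist');cv2.imwrite('pics/w14.png',i)
P=height(c,d);Z=P[...,2]
for k in blobs((Z>.062)&(Z<.08)&(abs(P[...,0]-.677)<.03)&(abs(P[...,1]+.203)<.03),100): print(cv2.boundingRect(k),rect(c,k,.072))
plan(.677,-.203,.052,97.5)
"
```

```text
t 20.27 pos [ 0.6774 -0.2019  0.1506] xdir [-0.001  0.001 -1.   ] jaw 97.6 q1 -0.39 q6 -2.10 open 0.0430
rows 1.265 -0.026 -0.012 turn 0.02  F [ 0.2  0.3 -0.1]
(303, 177, 40, 42) (array([ 0.67475293, -0.20364961]), (27.571455001831055, 30.244165420532227), 7.52017068862915)
t 20.32 pos [ 0.6774 -0.2019  0.1508] xdir [-0.001  0.    -1.   ] jaw 97.6 q1 -0.39 q6 -2.10 open 0.0427
rows 2.471 -0.027 -0.013 turn 0.02  F [-0.3 -0.5  0.8]
```

View pics/w14.png

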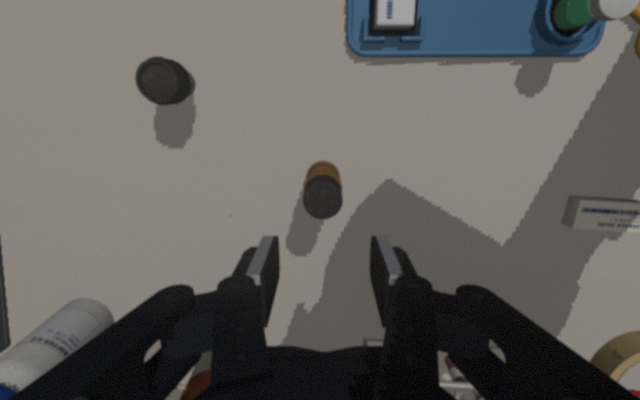

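>>> {"name": "drive_tool", "arguments": {
  "commands": "0 0.5 -0.035 -0.03 0;0 1 -0.035 -0.03 0;0 1.6 -0.035 -0.03 0;0 2.1 -0.035 -0.03 0;0 2.4 -0.035 -0.03 0;0 2.48 -0.035 -0.03 0;0 2.48 -0.035 -0.03 0"
}}

```text
t: 20.9
tool_pos: [0.6763, -0.2038, 0.0508]
tool_rot: [-0.103, 1.57, 0.104]
contact_force: [0.2, -0.3, -0.1]
opening: 0.0428
```

>>> {"name": "drive_tool", "arguments": {
  "commands": "0.3 0 0 0 0;1 0 0 0 0;1 0 0 0 0;1 0 0 0 0;1 0 0 0 0;1 0 0 0 0",
  "newtons": 35
}}

```text
t: 21.4
tool_pos: [0.6782, -0.205, 0.0535]
tool_rot: [-0.104, 1.566, 0.102]
contact_force: [0.0, 0.5, 5.4]
opening: 0.0269
```

>>> {"name": "drive_tool", "arguments": {
  "commands": "1 -0.3 0 0 0;1 -0.8 0 0 0;1 -1.4 0 0 0;1 -1.9 0 0 0;1 -2 0 0 0;1 -2 0 0 0"
}}

```text
t: 21.9
tool_pos: [0.6782, -0.2051, 0.1343]
tool_rot: [-0.105, 1.565, 0.102]
contact_force: [-0.8, -1.2, -1.4]
opening: 0.0274
```

```bash
python3 -c "
from h import *
plan(.5015,.172,.15,97.5)
i,d=ctrl.get_image('wrist');cv2.imwrite('pics/w15.png',i)
"
```

```text
t 21.90 pos [ 0.6782 -0.2051  0.1343] xdir [ 0.004 -0.002 -1.   ] jaw 97.5 q1 -0.40 q6 -2.10 open 0.0274
rows -0.425 9.923 -3.144 turn 0.01  F [-0.8 -1.2 -1.4]
```

View pics/w15.png

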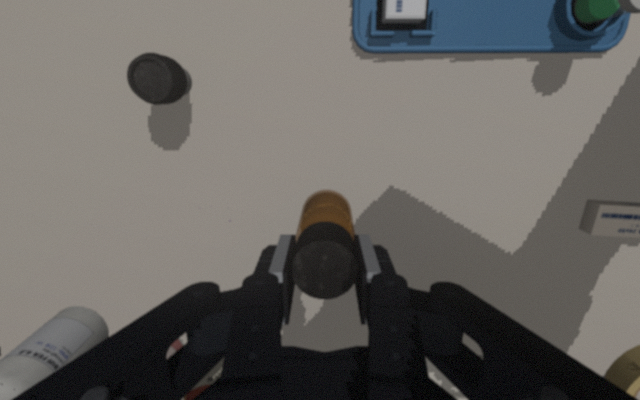

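>>> {"name": "drive_tool", "arguments": {
  "commands": "1 -0.1 0.4 -0.1 0;1 -0.3 1 -0.3 0;1 -0.3 1.7 -0.5 0;1 -0.3 2.4 -0.75 0;1 -0.3 3.2 -1 0;1 -0.3 4 -1.25 0;1 -0.3 4.8 -1.5 0;1 -0.3 5.6 -1.75 0"
}}

```text
t: 22.62
tool_pos: [0.5759, 0.0097, 0.1409]
tool_rot: [-0.102, 1.573, 0.104]
contact_force: [0.7, 0.2, 0.8]
opening: 0.0274
```

>>> {"name": "drive_tool", "arguments": {
  "commands": "1 0 0.8 -0.25 0;1 0 1.6 -0.5 0;1 0 2.4 -0.75 0;1 0 3.1 -1 0;1 0 3.7 -1.2 0;1 0 4.1 -1.3 0;1 0 4.3 -1.38 0;1 0 4.3 -1.38 0"
}}

```text
t: 23.28
tool_pos: [0.4992, 0.1725, 0.1417]
tool_rot: [-0.105, 1.572, 0.105]
contact_force: [-0.3, 0.3, -1.4]
opening: 0.0273
```

>>> {"name": "drive_tool", "arguments": {
  "commands": "1 0 0 0 0;1 0 0 0 0"
}}

```text
t: 23.45
tool_pos: [0.5012, 0.1707, 0.1431]
tool_rot: [-0.103, 1.569, 0.102]
contact_force: [0.3, 0.1, -0.3]
opening: 0.0271
```

```bash
python3 -c "
from h import *
plan(.5015,.172,.079,97.5)
"
```

```text
t 23.45 pos [0.5012 0.1707 0.1431] xdir [-0.001 -0.001 -1.   ] jaw 97.5 q1 0.19 q6 -1.51 open 0.0271
rows 1.601 0.032 0.014 turn -0.00  F [ 0.3  0.1 -0.3]
```

>>> {"name": "drive_tool", "arguments": {
  "commands": "1 0.4 0.03 0.01 0;1 0.9 0.03 0.01 0;1 1.3 0.03 0.01 0;1 1.55 0.03 0.01 0;1 1.6 0.03 0.01 0;1 1.6 0.03 0.01 0"
}}

```text
t: 23.95
tool_pos: [0.5011, 0.1721, 0.079]
tool_rot: [-0.103, 1.57, 0.102]
contact_force: [-0.9, -0.3, -0.6]
opening: 0.027
```

```bash
python3 -c "
from h import *
plan(.5015,.172,.0585,97.5)
i,d=ctrl.get_image('wrist');cv2.imwrite('pics/w16.png',cv2.resize(i[120:370,220:440],None,fx=2.4,fy=2.4,interpolation=cv2.INTER_CUBIC))
"
```

```text
t 23.95 pos [0.5011 0.1721 0.079 ] xdir [-0.002 -0.    -1.   ] jaw 97.5 q1 0.19 q6 -1.51 open 0.0270
rows 0.511 -0.004 0.010 turn -0.01  F [-0.9 -0.3 -0.6]
```

View pics/w16.png

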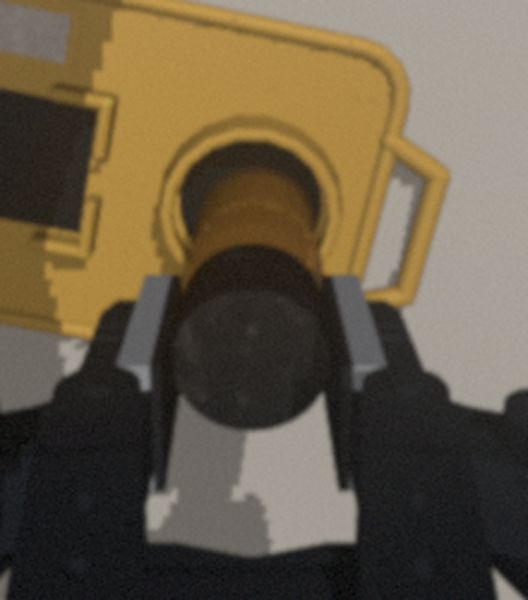

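```bash
python3 -c "
from h import *
c=ctrl.camera_info('wrist');o=ctrl.get_obs()['tool_pos'][:2]
f=lambda x,y:(220+x/2.4,120+y/2.4)
for n,p,z in [('body far',f(258,166),.0255),('body L',f(201,205),.0255),('body R',f(316,205),.0255),('collar in far',f(252,140),.017),('in L',f(180,205),.017),('inR',f(324,205),.017)]:
  w=cast(c,p,z)[0,:2]; print(n,w.round(4),((w-o)*1000).round(1))
"
```

```text
body far [0.4857 0.1722] [-16.1  -0.2]
body L [0.4983 0.1587] [ -3.6 -13.7]
body R [0.4943 0.1887] [-7.5 16.3]
collar in far [0.4812 0.17  ] [-20.7  -2.4]
in L [0.5019 0.1528] [  0.1 -19.6]
inR [0.4968 0.192 ] [-5.  19.6]
```

>>> {"name": "drive_tool", "arguments": {
  "commands": "1 0 -0.025 0.03 0;1 0.15 -0.025 0.03 0;1 0.3 -0.025 0.03 0;1 0.42 -0.025 0.03 0;1 0.48 -0.025 0.03 0;1 0.51 -0.025 0.03 0;1 0.51 -0.025 0.03 0"
}}

```text
t: 24.58
tool_pos: [0.5025, 0.172, 0.059]
tool_rot: [-0.103, 1.569, 0.103]
contact_force: [0.3, -0.3, -0.5]
opening: 0.0275
```

>>> {"name": "drive_tool", "arguments": {
  "commands": "1 0.03 0 0 0;1 0.05 0 0 0;1 0.05 0 0 0"
}}

```text
t: 24.83
tool_pos: [0.5034, 0.1722, 0.0585]
tool_rot: [-0.103, 1.567, 0.103]
contact_force: [-1.6, -0.1, 5.1]
opening: 0.0273
```

Landed (5 N). Release and rise.

>>> {"name": "drive_tool", "arguments": {
  "commands": "0.2 0 0 0 0;0 0 0 0 0;0 0 0 0 0;0 0 0 0 0;0 -0.4 0 0 0;0 -1 0 0 0;0 -1.8 0 0 0;0 -2.4 0 0 0"
}}

```text
t: 25.5
tool_pos: [0.5028, 0.172, 0.1549]
tool_rot: [-0.103, 1.568, 0.103]
contact_force: [1.6, -0.1, 1.0]
opening: 0.043
```

```bash
python3 -c "
from h import *
plan(.6757,.0568,.15,4)
plan(.6757,.0568,.15,4,True)
i,d=ctrl.get_image('wrist');cv2.imwrite('pics/w17.png',i)
"
```

```text
t 25.50 pos [0.5028 0.172  0.1549] xdir [ 0.001  0.    -1.   ] jaw 97.5 q1 0.19 q6 -1.51 open 0.0430
rows 0.125 -3.422 3.908 turn -17.29  F [ 1.6 -0.1  1. ]
t 25.50 pos [0.5028 0.172  0.1549] xdir [ 0.001  0.    -1.   ] jaw 97.5 q1 0.19 q6 -1.51 open 0.0430
rows 0.125 -3.422 3.908 turn 18.71  F [ 1.6 -0.1  1. ]
```

View pics/w17.png

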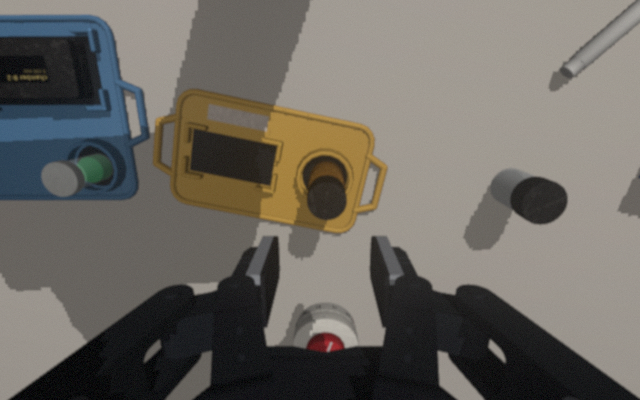

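>>> {"name": "drive_tool", "arguments": {
  "commands": "0 0 -0.4 0.4 1;0 0 -0.9 1 2.2;0 0 -1.5 1.6 3.4;0 0 -2.1 2.3 4.6;0 0 -2.7 3 5.8;0 0 -3.2 3.6 7;0 0 -3.4 3.9 8.3;0 0 -3.4 3.9 9.5"
}}

```text
t: 26.22
tool_pos: [0.6774, 0.0553, 0.1525]
tool_rot: [0.552, 1.499, -0.552]
contact_force: [-0.0, -0.4, 0.9]
opening: 0.0426
```

>>> {"name": "drive_tool", "arguments": {
  "commands": "0 0 0 0 1.3;0 0 0 0 2.6;0 0 0 0 3.9;0 0 0 0 5.2;0 0 0 0 6.5;0 0 0 0 7.8;0 0 0 0 9.2;0 0 0 0 9.2"
}}

```text
t: 26.88
tool_pos: [0.6749, 0.0576, 0.1526]
tool_rot: [1.158, 1.241, -1.159]
contact_force: [-0.0, -0.9, 0.3]
opening: 0.0427
```

>>> {"name": "drive_tool", "arguments": {
  "commands": "0 0 0 0 0;0 0 0 0 0"
}}

```text
t: 27.05
tool_pos: [0.675, 0.0576, 0.1529]
tool_rot: [1.155, 1.243, -1.156]
contact_force: [0.5, 1.0, -0.1]
opening: 0.0424
```

```bash
python3 -c "
from h import *
plan(.6757,.0568,.1,4)
c=ctrl.camera_info('wrist')
i,d=ctrl.get_image('wrist');cv2.imwrite('pics/w18.png',i)
P=height(c,d);Z=P[...,2]
for k in blobs((Z>.008)&(Z<.022)&(abs(P[...,0]-.676)<.06)&(abs(P[...,1]-.057)<.06),300): print(cv2.boundingRect(k),rect(c,k,.015))
plan(.6755,.0570,.005,4)
"
```

```text
t 27.05 pos [0.675  0.0576 0.1529] xdir [-0.  0. -1.] jaw 4.2 q1 -0.02 q6 -0.10 open 0.0424
rows 1.323 0.016 0.022 turn 0.03  F [ 0.5  1.  -0.1]
(310, 142, 33, 72) (array([0.67538708, 0.0589559 ]), (27.929119110107422, 64.14171600341797), -85.99018096923828)
t 27.10 pos [0.6751 0.0576 0.153 ] xdir [-0.  0. -1.] jaw 4.1 q1 -0.02 q6 -0.10 open 0.0424
rows 3.701 0.011 0.016 turn 0.03  F [-0.   0.3 -0.3]
```

View pics/w18.png

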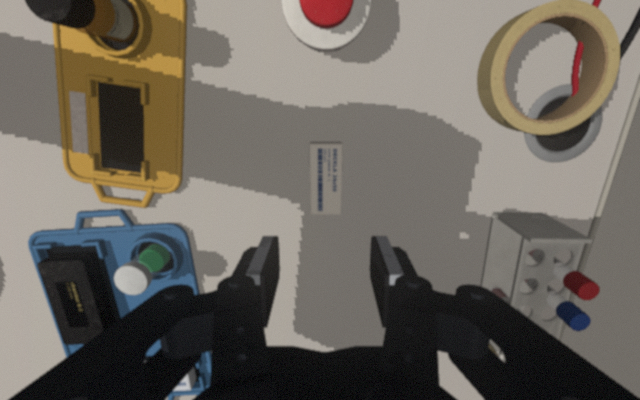

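>>> {"name": "drive_tool", "arguments": {
  "commands": "0 0.8 0.01 0 0;0 1.6 0.01 0 0;0 2.4 0.01 0 0;0 3.1 0.01 0 0;0 3.5 0.01 0 0;0 3.68 0.01 0 0;0 3.68 0.01 0 0;0 3.68 0.01 0 0"
}}

```text
t: 27.77
tool_pos: [0.6765, 0.0576, 0.0073]
tool_rot: [1.158, 1.24, -1.156]
contact_force: [-0.1, -0.1, 1.1]
opening: 0.0428
```

>>> {"name": "drive_tool", "arguments": {
  "commands": "1 0 0 0 0;1 0 0 0 0;1 0 0 0 0;1 0 0 0 0;1 0 0 0 0",
  "newtons": 30
}}

```text
t: 28.18
tool_pos: [0.6777, 0.0576, 0.009]
tool_rot: [1.159, 1.238, -1.154]
contact_force: [-0.2, -0.8, 6.2]
opening: 0.0271
```

>>> {"name": "drive_tool", "arguments": {
  "commands": "1 -0.5 0 0 0;1 -1.3 0 0 0;1 -2.1 0 0 0;1 -2.7 0 0 0;1 -2.7 0 0 0"
}}

```text
t: 28.6
tool_pos: [0.6797, 0.0576, 0.1223]
tool_rot: [1.162, 1.232, -1.148]
contact_force: [1.6, 0.3, 1.1]
opening: 0.027
```

```bash
python3 -c "
from h import *
plan(.4953,.0883,.1,-4.2)
"
```

```text
t 28.60 pos [0.6797 0.0576 0.1223] xdir [ 0.012 -0.    -1.   ] jaw 4.0 q1 -0.02 q6 -0.09 open 0.0270
rows 0.501 -4.551 -1.090 turn 1.65  F [1.6 0.3 1.1]
```

>>> {"name": "drive_tool", "arguments": {
  "commands": "1 0 -0.4 -0.1 0.2;1 0 -1 -0.25 0.5;1 0 -1.8 -0.45 0.8;1 0 -2.6 -0.65 1.2;1 0 -3.4 -0.85 1.5;1 0 -4.1 -1 1.65;1 0 -4.5 -1.09 1.65;1 0 -4.5 -1.09 1.65"
}}

```text
t: 29.27
tool_pos: [0.4894, 0.0891, 0.1128]
tool_rot: [1.261, 1.176, -1.264]
contact_force: [0.3, 0.2, -1.2]
opening: 0.0267
```

>>> {"name": "drive_tool", "arguments": {
  "commands": "1 0 0 0 0;1 0 0 0 0;1 0 0 0 0"
}}

```text
t: 29.52
tool_pos: [0.494, 0.0883, 0.1144]
tool_rot: [1.264, 1.173, -1.263]
contact_force: [1.5, 0.1, -0.2]
opening: 0.0271
```

```bash
python3 -c "
from h import *
plan(.4953,.0883,.028,-4.2)
"
```

```text
t 29.52 pos [0.494  0.0883 0.1144] xdir [ 0.001 -0.    -1.   ] jaw -4.2 q1 0.03 q6 0.10 open 0.0271
rows 2.161 0.031 -0.003 turn -0.01  F [ 1.5  0.1 -0.2]
```

>>> {"name": "drive_tool", "arguments": {
  "commands": "1 0.6 0.03 0 0;1 1.2 0.03 0 0;1 1.8 0.03 0 0;1 2.15 0.03 0 0;1 2.15 0.03 0 0;1 2.15 0.03 0 0"
}}

```text
t: 30.02
tool_pos: [0.4941, 0.0882, 0.0274]
tool_rot: [1.262, 1.175, -1.265]
contact_force: [-0.6, -1.0, 0.4]
opening: 0.0269
```

```bash
python3 -c "
from h import *
plan(.4953,.0883,.014,-4.2)
i,d=ctrl.get_image('wrist');cv2.imwrite('pics/w19.png',cv2.resize(i[130:330,240:410],None,fx=4,fy=3,interpolation=cv2.INTER_CUBIC))
"
```

```text
t 30.02 pos [0.4941 0.0882 0.0274] xdir [-0.002 -0.    -1.   ] jaw -4.2 q1 0.03 q6 0.10 open 0.0269
rows 0.334 0.030 -0.005 turn -0.01  F [-0.6 -1.   0.4]
```

View pics/w19.png

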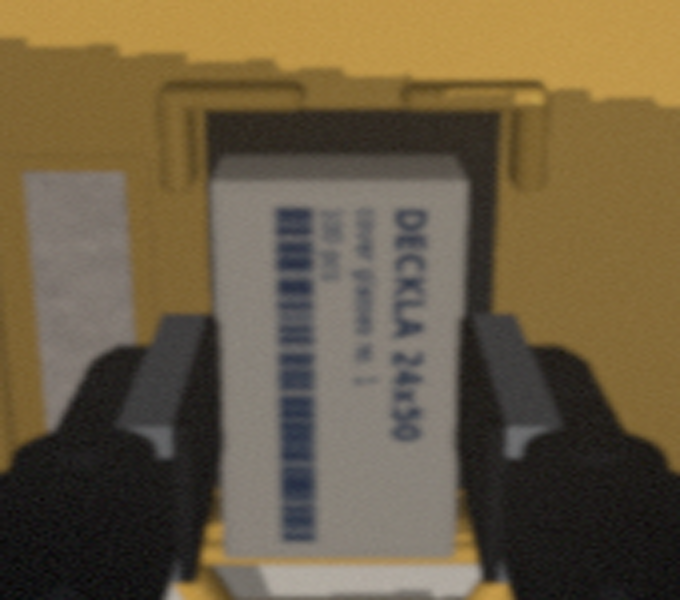

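```bash
python3 -c "
from h import *
c=ctrl.camera_info('wrist');o=ctrl.get_obs()['tool_pos'][:2]
f=lambda x,y:(240+x/4,130+y/3)
for n,p,z in [('bot far',f(340,155),.0185),('top far',f(340,180),.0335),('top near',f(340,556),.0335),('ang in far',f(350,106),.013),('in L',f(197,150),.013),('inR',f(511,150),.013),('cL',f(218,220),.0335),('cR',f(469,220),.0335)]:
  w=cast(c,p,z)[0,:2]; print(n,w.round(4),((w-o)*1000).round(1))
"
```

```text
bot far [0.4972 0.1197] [ 2.  31.5]
top far [0.4971 0.1199] [ 2.  31.6]
top near [0.4924 0.0561] [ -2.7 -32.2]
ang in far [0.4989 0.1265] [ 3.8 38.2]
in L [0.4795 0.1205] [-15.7  32.2]
inR [0.5183 0.1176] [23.2 29.3]
cL [0.4833 0.1148] [-11.9  26.5]
cR [0.5109 0.1127] [15.7 24.4]
```

>>> {"name": "drive_tool", "arguments": {
  "commands": "1 0 0.04 0 0;1 0.12 0.04 0 0;1 0.24 0.04 0 0;1 0.32 0.04 0 0;1 0.34 0.04 0 0;1 0.36 0.04 0 0;1 0.36 0.04 0 0"
}}

```text
t: 30.65
tool_pos: [0.4956, 0.0883, 0.0141]
tool_rot: [1.263, 1.174, -1.264]
contact_force: [-2.2, -0.3, 3.0]
opening: 0.0268
```

>>> {"name": "drive_tool", "arguments": {
  "commands": "0.2 0 0 0 0;0 0 0 0 0;0 0 0 0 0;0 0 0 0 0;0 -0.5 0 0 0;0 -1.3 0 0 0;0 -2.2 0 0 0;0 -3.2 0 0 0"
}}

```text
t: 31.32
tool_pos: [0.4943, 0.0882, 0.1415]
tool_rot: [1.262, 1.176, -1.266]
contact_force: [1.0, -0.5, -0.1]
opening: 0.0428
```

>>> {"name": "drive_tool", "arguments": {
  "commands": "0 -1 0.3 0 0;0 -2 0.8 0 0;0 -2.5 1.3 0 0;0 -2.5 2 0 0;0 -2.5 3 0 0;0 -2.5 4 0 0;0 -2.5 5 0 0;0 -2.5 5 0 0"
}}

```text
t: 31.98
tool_pos: [0.6996, 0.0723, 0.2367]
tool_rot: [1.262, 1.175, -1.267]
contact_force: [-1.3, -0.8, -0.6]
opening: 0.0428
```

>>> {"name": "drive_tool", "arguments": {
  "commands": "0 0 0 0 0;0 0 0 0 0;0 0 0 0 0"
}}

```text
t: 32.23
tool_pos: [0.6945, 0.0738, 0.2424]
tool_rot: [1.263, 1.173, -1.263]
contact_force: [-0.8, 0.8, 0.3]
opening: 0.0427
```

```bash
python3 -c "
from h import *
for n in ('top','scene','wrist'):
  i,d=ctrl.get_image(n);np.save('e_'+n,d);cv2.imwrite(f'pics/e_{n}.png',i)
  if n=='top': cv2.imwrite('pics/e_topc.png',cv2.resize(i[180:265,215:410],None,fx=4,fy=4,interpolation=cv2.INTER_CUBIC))
  if n=='scene': cv2.imwrite('pics/e_scenec.png',cv2.resize(i[120:320,200:440],None,fx=3,fy=3,interpolation=cv2.INTER_CUBIC))
plan(.5,.1,.2)
"
```

```text
t 32.38 pos [0.6945 0.0738 0.2432] xdir [ 0.002  0.    -1.   ] jaw -4.2 q1 -0.00 q6 0.07 open 0.0431
rows 1.070 -4.899 -0.297 turn 0.00  F [-0.5 -0.2  0.6]
```

View pics/e_topc.png

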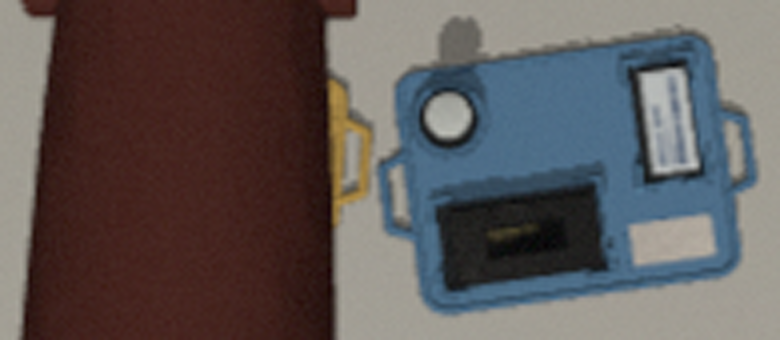

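View pics/e_scenec.png

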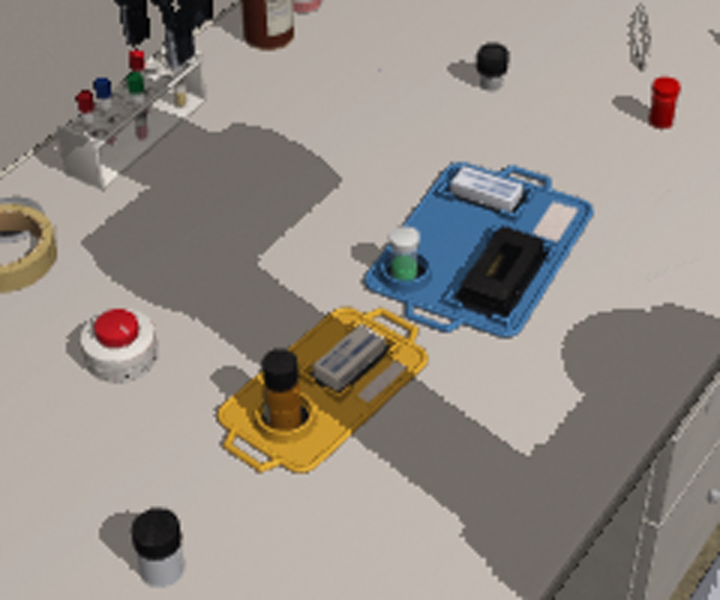

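View pics/e_top.png

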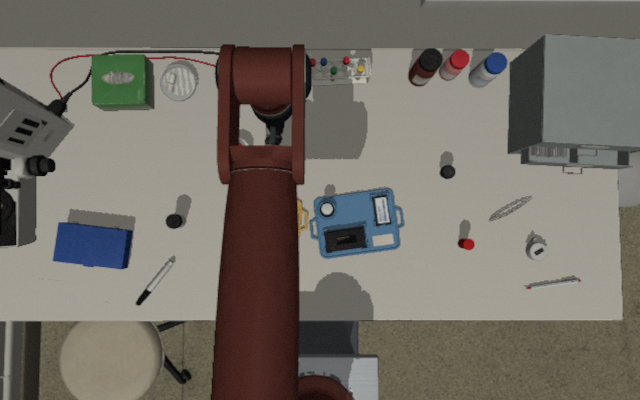

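>>> {"name": "drive_tool", "arguments": {
  "commands": "0 0 0 0.8 0;0 0 0 1.6 0;0 0 0 2.4 0;0 0 0 3.2 0;0 0 0 4 0;0 0 0 4.8 0;0 0 0 5.6 0;0 0 0 6.4 0"
}}

```text
t: 33.05
tool_pos: [0.6756, -0.1829, 0.243]
tool_rot: [1.263, 1.172, -1.262]
contact_force: [0.1, 0.3, -1.1]
opening: 0.0428
```

>>> {"name": "drive_tool", "arguments": {
  "commands": "0 0 0 0 0;0 0 0 0 0;0 0 0 0 0"
}}

```text
t: 33.3
tool_pos: [0.676, -0.1811, 0.2424]
tool_rot: [1.264, 1.173, -1.262]
contact_force: [-0.1, 0.8, -1.3]
opening: 0.0428
```

```bash
python3 - <<'E'
from h import *
c=ctrl.camera_info('top');i,d=ctrl.get_image('top');cv2.imwrite('pics/f_top.png',cv2.resize(i[130:265,160:400],None,fx=3.3,fy=3.3,interpolation=cv2.INTER_CUBIC))
P=height(c,d);Z=P[...,2]
D=np.load('e_top.npy');PE=height(c,D)
def w(n,P,lo,z,x,y,r=.05):
    Z=P[...,2]
    for k in blobs((Z>lo)&(abs(P[...,0]-x)<r)&(abs(P[...,1]-y)<r),30):
        m=np.zeros(Z.shape,np.uint8);cv2.drawContours(m,[k],-1,1,-1);m=cv2.erode(m,np.ones((3,3)))
        print(n,rect(c,k,z),'z med %.4f'%np.nanmedian(Z[m>0]))
w('case',PE,.019,.024,.444,-.077,.06)
w('cartB',PE,.0165,.020,.5166,-.169,.045)
w('vial',PE,.045,.053,.5189,-.0318)
w('oil',P,.06,.077,.5015,.172)
w('cartA',P,.0165,.020,.4953,.0883,.045)
w('can',P,.04,.054,.490,.339); w('timer',P,.02,.03,.666,.1925); w('red',PE,.04,.048,.4344,-.3757,.03); w('eyep',PE,.03,.044,.6123,-.331)
E
```

```text
case (array([ 0.44481796, -0.08037975]), (44.000885009765625, 91.8773422241211), -82.432457447052) z med 0.0240
cartB (array([ 0.51782208, -0.17064777]), (28.32111167907715, 63.66693878173828), 8.145553588867188) z med 0.0199
vial (array([ 0.52062109, -0.03098668]), (24.294450759887695, 24.31770133972168), -89.95296087488532) z med 0.0535
oil (array([0.50202808, 0.17145538]), (26.05360984802246, 28.483718872070312), -89.9505698941648) z med 0.0769
cartA (array([0.49628641, 0.08749955]), (27.738298416137695, 63.71139144897461), 85.6476058959961) z med 0.0198
can (array([0.49004922, 0.33913077]), (35.53624725341797, 36.162269592285156), 45.55575180053711) z med 0.0538
timer (array([0.6658197 , 0.19270856]), (63.52730941772461, 64.00886535644531), 45.512542724609375) z med 0.0328
red (array([ 0.43460333, -0.37572037]), (26.758989334106445, 26.847614288330078), 88.97769927978516) z med 0.0488
eyep (array([ 0.61234137, -0.32978723]), (29.720380783081055, 34.71586990356445), -89.92243907600641) z med 0.0423
```

View pics/f_top.png

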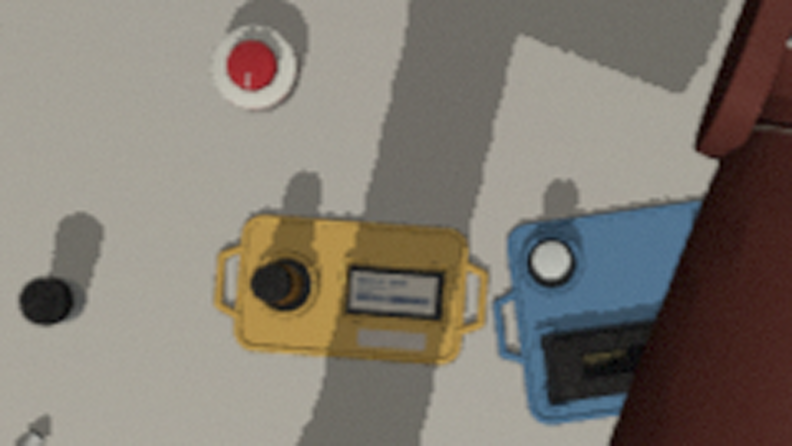

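All five tops are at the height expected when seated on the nest floor (24, 20, 53, 77 and 20 mm). The other stock has not moved, so I am handing in.

```bash
python3 -c "
from station import ctrl
print(ctrl.finish_job())"
```

```text
the job is handed in; nothing more can be done
None
```

Both kits are made up and handed in at about 33 s of robot time, well inside the 128 s limit. finish_job reports no verdict.

- **Order:** I packed the counting kit first (case, then the bluish-white carton, then the green-stain vial). The oil-immersion kit followed (oil bottle, then the cream carton). Each item was lowered until light contact, about 2–5 N, before I opened the gripper.
- **Seating:** In the last top view the item tops stood at 24.0, 19.9, 53.5, 76.9 and 19.8 mm. If fully down on the 5 mm nest floors they should be at 24, 20, 53, 77 and 20 mm.
- **Centring:** All items lie within about 2 mm of their nest centres, except the case. It measured 3.6 mm off along its long side, within the 6 mm of play, and the pictures show it inside its corner angles.
- **Upright:** The vial and oil bottle stand upright in their collars.
- **Other stock:** The canister, timer, red vial and eyepiece measured within about 1 mm of where they were at the start.
- **Disagreements:** The wrist and top cameras differed by up to about 3 mm. I corrected for this at the nests from the wrist view.
- **Closing the gripper:** Each time it closed on an item, the tool read about 5–7 N upward. After most of the grasps it also rose 2–3 mm. This had no visible effect on the items.

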